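Fish the dropped steel weight out of the gap between the drawers

TASK

The flat steel weight of the sweetener dispenser has slipped into the narrow gap between the two black sachet drawers, under the wire cup rack. Take the bent rod from its wooden stand, press its rubber tip on top of the weight, steadily but not hard, and drag it out until it lies flat on the table, completely clear of the gap in front of the drawers; do not touch it with the gripper, knock the drawers hard, or disturb the other things. Then hang the rod back on its stand as it was and let go.

Things in the scene. Friction and masses are not known exactly. Their poses are not given: they have to be found in the camera images.
- station: Fixed unit: two low black drawers, each 200 deep (x), 100 wide (y), 70 high, with a 46 wide gap between. Origin: centre of the underside, on the table; x points into the gap, z up. The gap runs along x at y = 0, from its mouth (robot side) at x = -100 to a solid back at x = -10; its floor is a level ledge at the back that falls a few mm, bending half-way, to table height at the mouth.
- gap_mouth (a point): Middle of the gap's mouth at table height (station x = -100), axes as the station. A fixed wire rack covers the gap: bars along y, 4 thick, centred 78 above the table, at x = 18, 51.5, 85.. from here (into the gap). Top of the rack: 81.
- weight_center (a point): Centre of the loose steel weight, a smooth slab 60 (x) by 34 (y) by 8 thick (z), 0.13 kg, lying flat at the gap's back, x about along the gap; nothing fits behind it. It slides easily; the rubber tip pressed on its top with about 5 N carries it along, lagging by a tenth or so; the press must be kept up by feel as the floor falls away and the weight tips a little. Over 12 N is pressing too hard.
- rod_grip (a point): Centre of the handle of the loose bent rod (0.2 kg): a black bar 20 (x) by 130 (y) by 16 high (z); grip it from above across the 20. Below its middle a steel shank 8 thick goes straight down, then a foot 8 thick runs along the rod's +x, centre line 123 below this point, ending in a short nub turned down with a rubber ball 14 across. z up.
- rod_tip (a point): Lowest point of the rod's rubber ball: 65 forward (+x) of rod_grip and 143 below it.
- stand_top (a point): Midway between the tops of the two flat-topped wooden posts of the fixed stand, 165 above the table. Posts 30 (x) by 22 (y), at y = +55 and -55 from here, on a base 100 x 150 x 8. The rod's handle lies across both tops, its centre 8 above this point, shank hanging between the posts, foot pointing to the stand's +x.
- dispenser: Bystander: white sweetener dispenser box 80 x 60 x 75 high, origin at the centre of its underside. Loose.
- cup: Bystander: paper cup, 74 across, 90 high, origin at the centre of its underside. Loose.
- syrup: Bystander: amber syrup bottle, 64 across, 160 high, origin at the centre of its underside. Loose.
There are look-alikes about, which are no part of the job. What is shaped like the part that bears weight_center but turquoise or yellow is not meant.

How it is judged (in metres and radians):
On the way, in this order (a step that is already met when the one before it is completed fails the run):
1. the rod is lifted off its stand (height (world z) of rod_grip above 0.2 m and contact force between rod and stand below 0.05 N), for 0.1 s.
2. the rod's press carries the weight along the gap, at least 25 mm from the start (distance of weight_center from where it was at the start of the episode above 0.025 m and contact force between rod and weight above 0.3 N), for 0.1 s.
3. the weight lies wholly in front of the mouth (x of weight_center in the frame of gap_mouth below -0.033 m), for 0.2 s.
At the end, for the whole second after the job is handed in: The weight lies flat and still on the table with its centre more than 33 mm in front of the mouth of the gap (so all of it is outside), and the rod hangs still and upright on its stand, handle across both post tops, foot to the stand's +x as at the start, within 25 mm and 0.35 rad of its place (x of weight_center in the frame of gap_mouth below -0.033 m and height (world z) of weight_center between 0 and 0.008 m and angle between weight_center's own z axis and vertical below 0.1 rad and linear speed of each of weight, rod below 0.02 m/s and horizontal distance between rod_grip and stand_top below 0.025 m and z of rod_grip in the frame of stand_top between 0.003 and 0.013 m and angle between rod_grip's own z axis and vertical below 0.12 rad and angle between the x axis of rod_grip and the x axis of stand_top, either way round below 0.35 rad and x of rod_tip in the frame of stand_top above 0.03 m); the robot touches nothing.
It fails at once if the rod presses the weight with more than 12 N (contact force between rod and weight above 12 N).
It fails at once if the rod pushes the drawers or rack with more than 20 N (contact force between rod and station above 20 N).
It fails at once if the gripper or arm touches the weight (contact force between any of the arm, the fingers and weight above 0.3 N).
It fails at once if the gripper or arm knocks the drawers or rack with more than 20 N (contact force between any of the arm, the fingers and station above 20 N).
It fails at once if the dispenser, cup or bottle is shifted more than 20 mm or tipped (distance of any of dispenser, cup, syrup from where it was at the start of the episode above 0.02 m or angle between any of dispenser, cup, syrup's own z axis and vertical above 0.3 rad).
It also fails if it takes over 70 s, if anything falls off the work surface, if the arm or the gripper's body presses on something with over 40 N, if the wrist force passes 120 N, or if a joint passes its speed limit or range.

ROBOT

A 7-joint arm with a two-finger parallel gripper is mounted at the origin on the work surface. World frame = base frame: x ahead of the robot, y to its left, z up, the work surface at z = 0. Lengths are in mm, angles in rad, forces in N, time in s.
With the tool pointing down it reaches from about 350 to 900 mm from the base axis. Payload 8.1 kg.
Tool frame: the origin (TCP) lies at the very end of the fingers, on their centre line; the grasp point (between the pads) lies 19 mm behind it (r.grip_depth is the y of the grasp point in the tool frame, in mm); y points along the fingers, z is the direction in which the jaws open and shut, and the axes are right-handed (so a half turn about y gives the same grasp; the last joint's range is limited). The gripper opens to 85 mm and grips with 20 to 120 N. Pads are 22 mm wide; open, the fingers measure 114 mm over their backs; the gripper's body (76 mm by 85 mm) begins 54 mm behind the grasp point. The pads swing forward as they close: fully open they stand 13 mm farther back than shut.
Start: joints at [-1.355, 0.434, 0.025, 1.573, -0.012, 1.134, -0.075], TCP at [195.919, 593.512, 231.323] pointing down, gripper open.
Joint ranges: [-2.62, 2.62], [-0.44, 2.09], [-1.27, 1.32], [0.08, 2.57], [-1.32, 4.46], [0.12, 2], [-2.74, 2.74]. Speed limits (rad/s): [2.22, 2.22, 3.01, 3.01, 3.14, 3.14, 3.14].

INTERFACE

Orientations are given as a unit quaternion [x, y, z, w].
In Python, from cell import r gives the robot as it stands.
- The arm moves only by the tool step_arm, never from a script. Its argument "rows" is a list of rows, each a list of 6 numbers: the shift along the world's x, y, z in mm, then the turn, a rotation vector about the world's x, y, z in rad. In form: [[dx, dy, dz, wx, wy, wz], ...]. A call has 1 to 5 rows; each row is the pose to reach, as a shift and turn from the pose measured when the call began; what a row does not reach only later rows make up. A row lasts 1/12 s, in which the tool goes at most 41.7 mm and 7.16 degrees, less where a joint would pass 70% of its speed; a pose out of reach is approached as far as the arm can. A call with a gripper value outside its range is refused whole. "gripper" is the closure in counts, from 0 (fully open) to 255 (shut), set as the call begins (left out, the last holds). The fingers move at their own pace and stop on an object; "newtons" is the grip in N (left out, the last holds). Time passes only in rows, so rows that repeat a pose let the fingers close. It gives the time, the measured TCP pose, the force and the opening at its end, in the units of the state.
- r.get_state(): the state, without advancing time (a new reading comes with each control period).
- r.get_image(name): name is "scene" or "top" or "wrist"; returns a dict with "img" (480x640x3 uint8, red, green, blue), "range_z" (480x640 float32, mm along the optical axis (not along the pixel's ray), 0 where there is no reading), "mtx" (3x3 intrinsics, pixels), "T" (4x4, takes a point from camera to world coordinates); the wrist camera has in their place "T_tool_cam" (4x4, takes a point from camera to tool coordinates, whose origin is the TCP and whose axes are the tool frame's). Camera axes: x right, y up, looking along -z (the intrinsics and any distortion apply to the point x, -y, -z); pixel columns grow to the right and rows downward; lengths in mm; the calibration is good to about 2 mm. The wrist camera is an equidistant fisheye: a pixel r from the principal point sees the ray r / f radians off the axis. A picture is of the moment at which its call begins: read the wrist's pose just before it.
- r.close_job(): hands the job in, once; it reports no verdict.
The state is a dict: "time_s": time; "joint_positions": joint angles; "joint_velocities": joint speeds; "joint_efforts": joint torques, N m; "tool_pos": TCP position; "orientation": TCP orientation; "force": force on the tool from outside, world axes, zero at the start; "moment": the same for the moment, N m; "grip_width": opening from 0.0 (shut) to 1.0 (fully open).
Only numpy, scipy, OpenCV 4.12 (cv2) and the standard library are available. Lean on these libraries where they do the work, as an engineer would, in place of code of your own. Each camera call takes 0.05 s, during which the arm holds its last target.

## Working session

There is one attempt and no reset: what is moved stays moved. The work goes in short steps, Python scripts to look and compute and a tool call to move; the robot and the scene stay as the last step left them, time stands still between calls to the robot, and variables do not carry over. Pictures are saved under pics/ and viewed, and the job is handed in when it is done.

Besides the shell and the picture viewer there is one more tool, called after ">>>" as a command line: name --pt "numbers of a row" for each row, then --argument value for the rest. step_arm: Moves the arm, as the interface text tells. Its arguments: {"type":"object","properties":{"rows":{"type":"array","items":{"type":"array","items":{"type":"number"}}},"gripper":{"type":"number"},"newtons":{"type":"number"}},"required":["rows"]}

```bash
ls; mkdir -p pics
python3 - <<'E'
from cell import r
import cv2,numpy as np,pickle
s=r.get_state();print(s)
for n in("scene","top","wrist"):
    d=r.get_image(n);pickle.dump(d,open(f"{n}0.pkl","wb"))
    cv2.imwrite(f"pics/{n}0.png",d["img"][:,:,::-1]);print(n,d["mtx"],d.get("T",d.get("T_tool_cam")))
E
```

```text
pics
{'time_s': 0.0, 'joint_positions': array([-1.3546418 ,  0.43521551,  0.02496469,  1.57410468, -0.01158337,
        1.13401824, -0.0751248 ]), 'joint_velocities': array([-0.00047205,  0.00021319,  0.00158086, -0.00087673,  0.00169906,
       -0.00114472,  0.00010349]), 'joint_efforts': array([ 2.35540592e-04, -6.70478082e+01,  1.02538034e+00, -3.16194749e+01,
        1.56739022e-02,  1.25283809e-02,  4.91037201e-05]), 'tool_pos': array([195.75860026, 593.00754277, 230.5276039 ]), 'orientation': array([ 0.6987054 , -0.11228302,  0.11221334, -0.69757541]), 'force': array([ 0.04353576, -0.70381152,  0.72037655]), 'moment': array([ 0.01447908,  0.02796436, -0.00279519]), 'grip_width': 1.004976895766096}
scene [[459.56869991   0.         312.27364061]
 [  0.         459.56869991 233.31779995]
 [  0.           0.           1.        ]] [[ 1.14809729e-01 -8.22659026e-01  5.56822102e-01  1.13856623e+03]
 [ 9.93352014e-01  9.03367297e-02 -7.13516032e-02 -6.50589293e+01]
 [ 8.39655268e-03  5.61312215e-01  8.27561536e-01  9.46389908e+02]
 [ 0.00000000e+00  0.00000000e+00  0.00000000e+00  1.00000000e+00]]
top [[461.76577442   0.         317.29628898]
 [  0.         461.76577442 238.22808483]
 [  0.           0.           1.        ]] [[ 2.72888744e-02  9.78725429e-01 -2.03351547e-01  4.24617397e+02]
 [-9.99611852e-01  2.78593289e-02 -5.72831999e-05 -3.35590321e+00]
 [ 5.60917311e-03  2.03274180e-01  9.79105788e-01  9.67849656e+02]
 [ 0.00000000e+00  0.00000000e+00  0.00000000e+00  1.00000000e+00]]
wrist [[371.64829954   0.         316.49555036]
 [  0.         371.64829954 231.64091506]
 [  0.           0.           1.        ]] [[-6.64785156e-04 -9.55224357e-01 -2.95881709e-01 -7.52373887e+01]
 [-1.46938874e-03  2.95882388e-01 -9.55223248e-01 -1.41368322e+02]
 [ 9.99998699e-01 -2.00252985e-04 -1.60029413e-03  4.01018434e-01]
 [ 0.00000000e+00  0.00000000e+00  0.00000000e+00  1.00000000e+00]]
```

View pics/scene0.png

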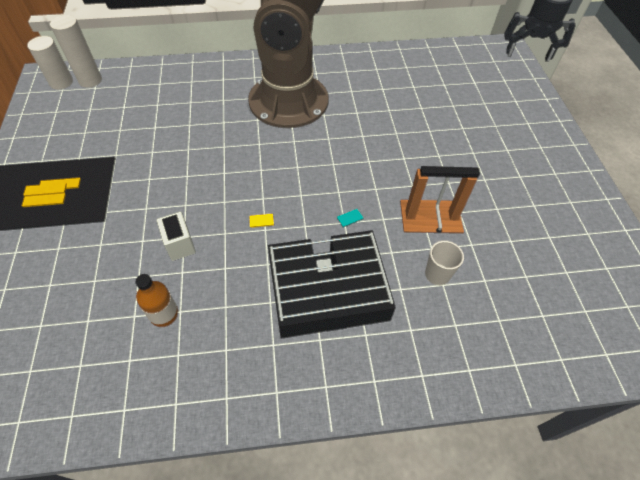

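View pics/top0.png

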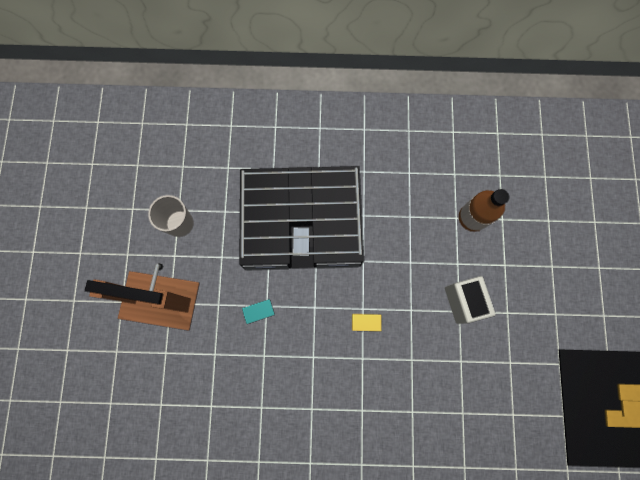

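View pics/wrist0.png

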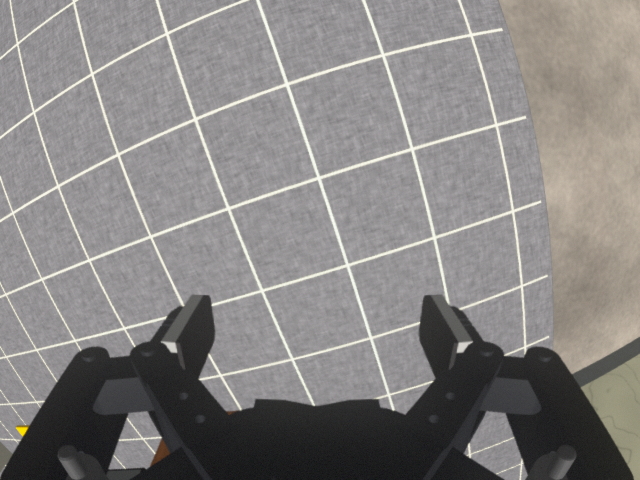

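The scene view shows the station at (330,285) with the light weight seen at (324,265), and the rod on its stand at (445,200). The top view shows the handle from (87,287) to (160,298), the rod tip at (160,267), the weight at (301,240), the gap mouth around (302,265), and the cup at (168,214).

```bash
cat > h.py <<'E'
import numpy as np,cv2,pickle
def cloud(d):
    K=d["mtx"];z=d["range_z"].astype(float)
    v,u=np.mgrid[:480,:640]
    p=np.stack([(u-K[0,2])/K[0,0]*z,-(v-K[1,2])/K[1,1]*z,-z],-1)
    return p@d["T"][:3,:3].T+d["T"][:3,3]
def rect(p):
    c,s,a=cv2.minAreaRect(p[:,:2].astype(np.float32));return np.round(c,1),np.round(s,1),round(a,1)
E
python3 - <<'E'
from h import *
for n in("top","scene"):
    d=pickle.load(open(f"{n}0.pkl","rb"));P=cloud(d);im=d["img"].astype(int);Z=P[...,2];ok=d["range_z"]>0
    X,Y=P[...,0],P[...,1]
    dark=im.max(2)<60
    print(n,"table z",np.median(Z[300:400,300:400]))
    reg=ok&(X>300)&(X<600)&(Y>150)&(Y<450)
    h=reg&(Z>165)&(Z<200); print("handle top",h.sum(),rect(P[h]),np.median(Z[h]))
    w=reg&(Z>155)&(Z<200)&~dark; print("post",w.sum(), rect(P[w]) if w.sum()>3 else 0)
    b=reg&(Z>3)&(Z<14)&(im[...,0]>im[...,2]+30); print("base",b.sum(),rect(P[b]),np.median(Z[b]))
    st=ok&(X>450)&(X<760)&(Y>-130)&(Y<170)&(Z>55)&(Z<95); print("station",st.sum(),rect(P[st]),np.percentile(Z[st],[5,50,95]))
    # drawers-only front
    wt=ok&(X>480)&(X<640)&(Y>-10)&(Y<60)&(Z<45)&(im.min(2)>110)&(Z>-5); print("weight",wt.sum(),rect(P[wt]),np.median(Z[wt]))
    c=reg*0+ok.astype(int)
    cup=ok&(X>450)&(X<680)&(Y>200)&(Y<400)&(Z>70)&(Z<100); print("cup",rect(P[cup]))
E
```

```text
top table z -0.051401672478334604
handle top 998 (array([484.4, 322.4]), array([134.6,  29.1]), 82.5) 180.48084392500016
post 232 (array([484.4, 321.2]), array([132.4,  29.8]), 82.3)
base 2397 (array([484.7, 321.6]), array([151.3,  99.4]), 82.5) 7.7171656966365845
station 10964 (array([658.1,  31.5]), array([204.5, 245.7]), 2.9) [67.05969745 70.21152253 80.52666559]
weight 958 (array([560.1,  25. ]), array([159.8,  70. ]), 0.0) 1.2058714343738757
cup (array([574.8, 299.3]), array([112.7, 214.5]), 82.8)
scene table z 0.8015753332900886
handle top 670 (array([488.5, 323.1]), array([134.5,  29.9]), 81.0) 179.9029973402309
post 238 (array([488.3, 323.1]), array([134.7,  32.3]), 80.2)
base 1401 (array([485.2, 322.1]), array([150.3, 103.6]), 83.3) 8.394495793069268
station 8625 (array([660.5,  33.9]), array([203.6, 246.5]), 3.2) [67.30894725 70.54134734 80.72649644]
weight 728 (array([550.5,  25.1]), array([140.5,  69.4]), 0.0) 0.9133242185711197
cup (array([576.3, 312.7]), array([132.5, 213. ]), 83.9)
```

Run:
```python
from h import *
d=pickle.load(open("top0.pkl","rb"))
c=d["img"][150:330,60:380,::-1];cv2.imwrite("pics/topcrop.png",cv2.resize(c,(800,450),interpolation=3))
d=pickle.load(open("scene0.pkl","rb"))
c=d["img"][150:350,260:500,::-1];cv2.imwrite("pics/scenecrop.png",cv2.resize(c,(720,600),interpolation=3))
```

```text
(no output)
```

View pics/topcrop.png

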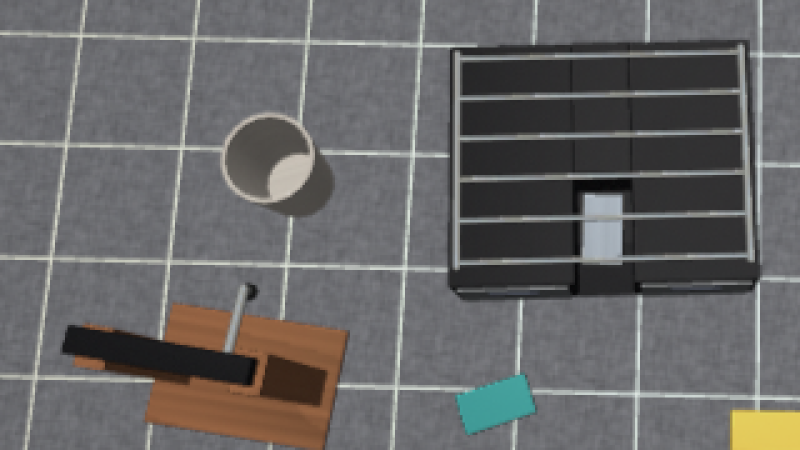

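View pics/scenecrop.png

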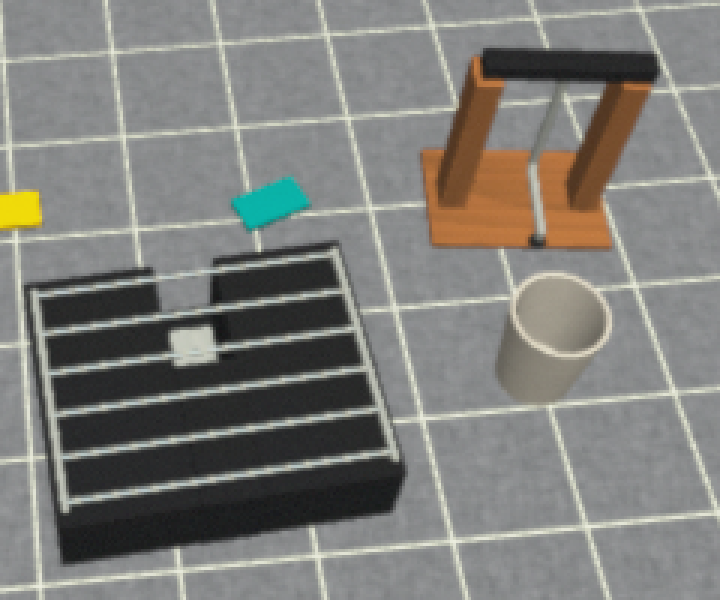

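Run:
```python
from h import *
for n in("top","scene"):
    d=pickle.load(open(f"{n}0.pkl","rb"));P=cloud(d);im=d["img"].astype(int);Z=P[...,2];ok=d["range_z"]>0
    X,Y=P[...,0],P[...,1]; dark=im.max(2)<60
    h=ok&(X>400)&(X<560)&(Y>240)&(Y<400)&(Z>176)&(Z<186)&dark; print("handle",h.sum(),rect(P[h]),np.median(Z[h]))
    th=np.deg2rad(3)
    R=np.array([[np.cos(th),np.sin(th)],[-np.sin(th),np.cos(th)]])
    st=ok&(X>500)&(X<800)&(Y>-130)&(Y<170)&(Z>66)&(Z<73.5)&dark
    print("drawers",rect(P[st]))
    q=(P[st][:,:2]-[659.3,32.7])@R.T
    print("x ext",np.percentile(q[:,0],[0,.3,1,99,99.7,100]),"y",np.percentile(q[:,1],[0,.3,99.7,100]))
    f=(q[:,0]<-40)&(q[:,0]>-90); y=q[f,1]; print("gap y",y[y<0].max(),y[y>0].min())
    s=ok&(abs((P[...,:2]-[659.3,32.7])@R.T-[-50,0])<[60,22]).all(-1)
    w=s&(Z<30)&(im.min(2)>110)
    q=(P[w][:,:2]-[659.3,32.7])@R.T
    for g in range(-110,10,6):
        k=(q[:,0]>=g)&(q[:,0]<g+6)
        if k.sum(): print(g,k.sum(),q[k,1].min().round(1),q[k,1].max().round(1),np.median(P[w][k,2]).round(1))
```

```text
handle 874 (array([485.9, 324.6]), array([130.2,  19.9]), 81.6) 180.7204239692869
drawers (array([659.5,  32.5]), array([200.3, 244.5]), 3.0)
x ext [-100.044799    -98.41675665  -97.4871043    97.75127398   99.08492149
  100.31104154] y [-122.56410639 -121.62191282  120.88668335  121.94815344]
gap y -24.30760967893059 22.57906861904393
-110 28 -21.2 21.0 0.6
-104 23 -21.3 21.0 -0.4
-74 9 -13.7 3.1 11.5
-68 45 -13.9 17.8 12.1
-62 45 -14.0 17.7 12.1
-56 41 -14.2 17.6 12.0
-50 45 -14.3 17.6 12.0
-44 48 -14.4 17.4 11.7
-38 15 -14.4 15.1 12.0
-32 40 -14.6 21.7 11.7
-26 40 -14.7 17.2 12.0
-20 45 -14.9 15.0 11.8
-14 1 15.1 15.1 5.9
handle 418 (array([487.9, 324.3]), array([126.7,  21.3]), 81.4) 180.88874472495257
drawers (array([661.5,  32.3]), array([200.5, 241.8]), 3.4)
x ext [-98.61631009 -96.35464552 -95.00560197 100.87871137 101.63449412
 102.40775826] y [-120.90339193 -120.25894738  114.16471441  121.10295974]
gap y -22.850112268064176 23.075009136148243
-110 32 -12.7 20.2 0.6
-104 31 -13.8 21.6 -0.0
-98 6 -9.2 20.4 1.1
-86 3 -2.3 2.6 2.2
-80 5 -12.4 7.0 3.5
-74 27 -13.6 19.5 11.9
-68 30 -12.9 19.2 12.2
-62 32 -13.5 19.6 11.2
-56 14 -14.1 18.8 13.4
-50 23 -13.4 17.8 11.6
-44 17 -11.6 14.6 13.0
```

```bash
cat >> h.py <<'E'
from scipy.spatial.transform import Rotation as Ro
def st(r):
    s=r.get_state();R=Ro.from_quat(s["orientation"]).as_matrix()
    return s,R
E
python3 - <<'E'
from h import *
from cell import r
s,R=st(r);print(R.round(3))
y=R[:,1];z=R[:,2];print("jaw yaw",np.degrees(np.arctan2(z[1],z[0])))
d=pickle.load(open("top0.pkl","rb"));P=cloud(d)
for c,(u,v) in dict(cup=(167,230),cup2=(167,196),cupL=(149,213),cupR=(186,213)).items(): print(c,P[v,u].round(0))
E
```

```text
[[ 0.95  -0.     0.314]
 [-0.314 -0.001  0.95 ]
 [ 0.    -1.    -0.001]]
jaw yaw 71.72910774968547
cup [615. 290.  88.]
cup2 [683. 295.  91.]
cupL [648. 327.  91.]
cupR [652. 257.  83.]
```

>>> step_arm --pt "24 -22 0 0 0 -0.115" --pt "48 -44 0 0 0 -0.23" --pt "72 -67 0 0 0 -0.345" --pt "97 -90 0 0 0 -0.46" --pt "121 -112 0 0 0 -0.575" --gripper 0

```text
time_s: 0.57
tool_pos: [317.8, 479.6, 230.5]
orientation: [0.637, -0.308, 0.307, -0.636]
force: [0.5, 0.3, 0.5]
grip_width: 0.999
```

>>> step_arm --pt "24 -22 0 0 0 -0.115" --pt "48 -44 0 0 0 -0.23" --pt "72 -67 0 0 0 -0.345" --pt "97 -90 0 0 0 -0.46" --pt "121 -112 0 0 0 -0.575"

```text
time_s: 0.98
tool_pos: [439.9, 366.0, 230.5]
orientation: [0.523, -0.477, 0.477, -0.522]
force: [0.3, 0.3, -0.4]
grip_width: 1.004
```

```bash
cat > say.py <<'E'
from h import *
from cell import r
s,R=st(r);z=R[:,2]
print(s["time_s"],s["tool_pos"].round(1),"yaw",np.degrees(np.arctan2(z[1],z[0])).round(1),"F",s["force"].round(2),"M",s["moment"].round(2),s["grip_width"],"y",R[:,1].round(3))
E
python3 say.py
```

```text
0.9833 [439.9 366.  230.5] yaw 5.2 F [ 0.35  0.32 -0.36] M [ 0.01 -0.04 -0.04] 1.0037354261190832 y [-0.002 -0.001 -1.   ]
```

Now over the handle: dx 46.5, dy -41.5, yaw -13.6° (-0.237).

>>> step_arm --pt "20 -18 0 0 0 -0.1" --pt "36 -32 0 0 0 -0.18" --pt "46.5 -41.5 0 0 0 -0.237" --pt "46.5 -41.5 0 0 0 -0.237" --pt "46.5 -41.5 0 0 0 -0.237"

```text
time_s: 1.4
tool_pos: [486.2, 324.6, 230.2]
orientation: [-0.463, 0.536, -0.535, 0.461]
force: [-0.4, 0.1, 0.2]
grip_width: 1.001
```

```bash
python3 say.py
python3 - <<'E'
from h import *
from cell import r
d=r.get_image("wrist");cv2.imwrite("pics/w1.png",d["img"][:,:,::-1])
E
```

```text
1.4 [486.2 324.6 230.2] yaw -8.4 F [-0.38  0.09  0.17] M [ 0.01 -0.03 -0.02] 1.0011660246932812 y [-0.002 -0.    -1.   ]
```

View pics/w1.png

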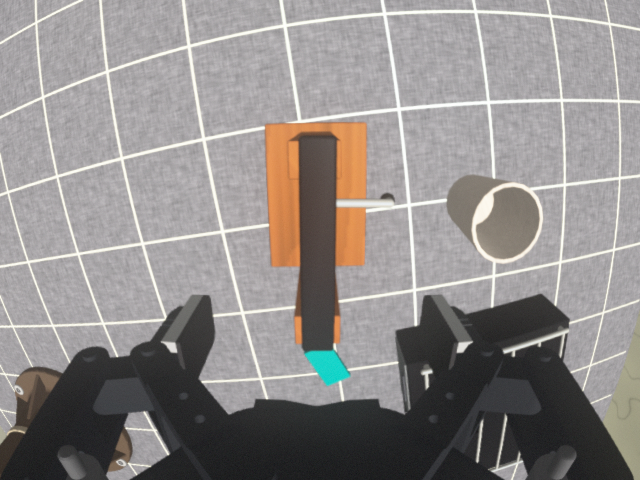

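The wrist view shows the handle from (318,137) to (318,348), centred between the fingers and parallel to the pads. Descending.

>>> step_arm --pt "0 0 -25 0 0 0" --pt "0 0 -50 0 0 0" --pt "0 0 -68 0 0 0" --pt "0 0 -76 0 0 0" --pt "0 0 -76 0 0 0"

```text
time_s: 1.87
tool_pos: [483.3, 326.2, 152.4]
orientation: [-0.466, 0.535, -0.533, 0.462]
force: [-0.1, 0.0, -0.7]
grip_width: 0.998
```

>>> step_arm --pt "0 0 0 0 0 0" --pt "0 0 0 0 0 0" --pt "0 0 0 0 0 0" --pt "0 0 0 0 0 0" --pt "0 0 0 0 0 0" --gripper 130 --newtons 30

```text
time_s: 2.28
tool_pos: [483.7, 326.5, 153.2]
orientation: [-0.465, 0.535, -0.533, 0.462]
force: [-0.5, 0.5, -0.6]
grip_width: 0.493
```

```bash
python3 say.py
python3 - <<'E'
from h import *
from cell import r
d=r.get_image("wrist");cv2.imwrite("pics/w2.png",d["img"][:,:,::-1])
E
```

```text
2.2833 [483.7 326.5 153.2] yaw -8.1 F [-0.47  0.53 -0.56] M [ 0.02 -0.03  0.05] 0.4928490583851783 y [-0.005 -0.001 -1.   ]
```

View pics/w2.png

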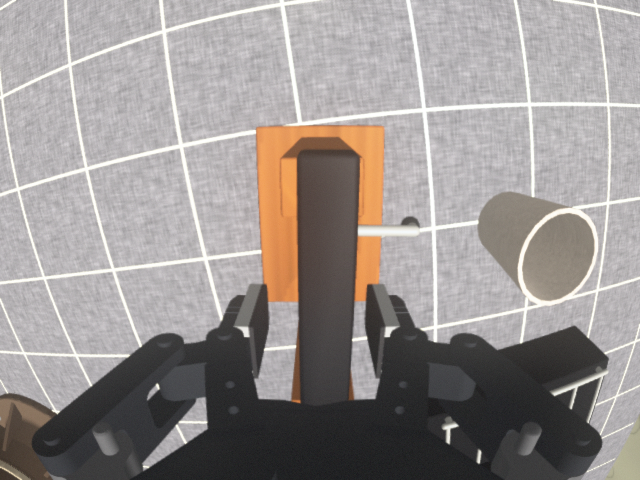

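>>> step_arm --pt "1.5 -1 0.5 0 0 0" --pt "3 -2 0.8 0 0 0" --pt "3 -2 0.8 0 0 0" --pt "3 -2 0.8 0 0 0"

```text
time_s: 2.67
tool_pos: [486.8, 324.2, 153.9]
orientation: [-0.465, 0.535, -0.533, 0.462]
force: [0.1, 0.1, -0.2]
grip_width: 0.49
```

>>> step_arm --pt "0 0 0 0 0 0" --pt "0 0 0 0 0 0" --pt "0 0 0 0 0 0" --pt "0 0 0 0 0 0" --pt "0 0 0 0 0 0" --gripper 255 --newtons 80

```text
time_s: 3.08
tool_pos: [486.9, 324.2, 154.0]
orientation: [-0.465, 0.535, -0.533, 0.462]
force: [-0.8, -0.5, 4.0]
grip_width: 0.212
```

>>> step_arm --pt "0 0 0 0 0 0" --pt "0 0 0 0 0 0" --pt "0 0 0 0 0 0"

```text
time_s: 3.33
tool_pos: [486.9, 324.2, 154.0]
orientation: [-0.465, 0.535, -0.533, 0.462]
force: [-0.6, -0.9, 1.8]
grip_width: 0.219
```

```bash
python3 say.py
```

```text
3.3333 [486.9 324.2 154. ] yaw -8.1 F [-0.63 -0.92  1.84] M [-0.19  0.05 -0.08] 0.21933822740025247 y [-0.005 -0.001 -1.   ]
```

>>> step_arm --pt "0 0 15 0 0 0" --pt "0 0 40 0 0 0" --pt "0 0 70 0 0 0" --pt "0 0 95 0 0 0" --pt "0 0 105 0 0 0"

```text
time_s: 3.75
tool_pos: [488.0, 324.7, 262.0]
orientation: [-0.464, 0.535, -0.533, 0.463]
force: [0.8, -0.3, -2.9]
grip_width: 0.216
```

>>> step_arm --pt "0 0 0 0 0 0" --pt "0 0 0 0 0 0" --pt "0 0 0 0 0 0"

```text
time_s: 4.0
tool_pos: [487.1, 324.4, 260.3]
orientation: [-0.464, 0.535, -0.533, 0.462]
force: [0.9, -0.9, -2.3]
grip_width: 0.223
```

```bash
python3 say.py
python3 - <<'E'
from h import *
from cell import r
d=r.get_image("wrist");cv2.imwrite("pics/w3.png",d["img"][:,:,::-1])
d=r.get_image("scene");cv2.imwrite("pics/s3.png",cv2.resize(d["img"][80:320,320:640,::-1],(800,600)))
E
```

```text
4.0 [487.1 324.4 260.3] yaw -8.1 F [ 0.89 -0.86 -2.25] M [-0.02 -0.01 -0.04] 0.22254793427148534 y [-0.004  0.    -1.   ]
```

View pics/s3.png

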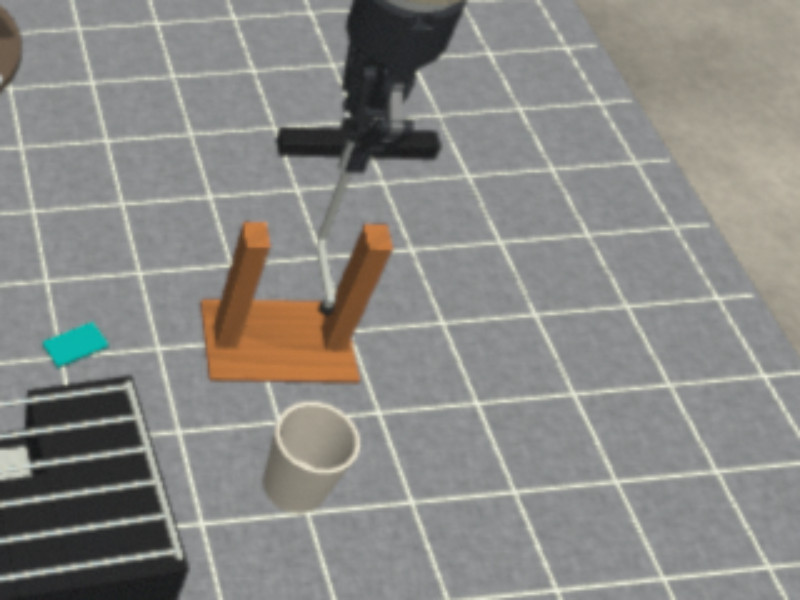

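View pics/w3.png

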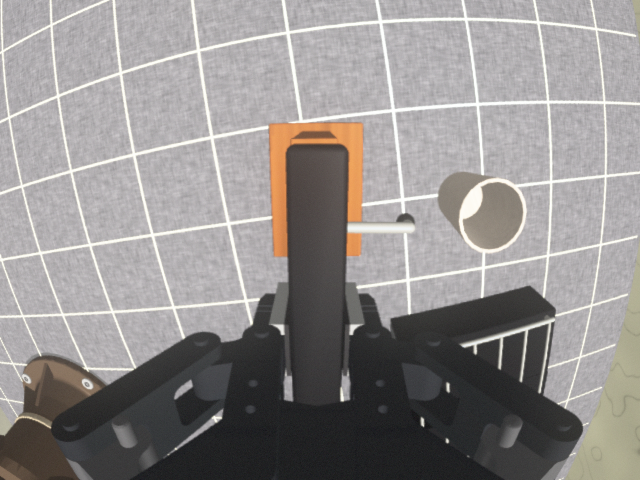

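Rod is lifted and upright; in the wrist view the ball is at (406,219). Measuring the tip in the tool frame.

```bash
cat >> h.py <<'E'
def wristpt(d,u,v):
    K=d["mtx"];x=u-K[0,2];y=v-K[1,2];rr=np.hypot(x,y);t=rr/K[0,0]
    z=float(d["range_z"][int(v),int(u)]); k=z*np.tan(t)/rr
    p=np.array([x*k,-y*k,-z,1]);return (d["T_tool_cam"]@p)[:3]
def tipmeas(r):
    s,R=st(r);d=r.get_image("wrist");im=d["img"].astype(int)
    reg=np.zeros((480,640),bool);reg[190:245,385:430]=1
    m=reg&(im.max(2)<60)&(d["range_z"]>0)
    vs,us=np.nonzero(m);pts=np.array([wristpt(d,u,v) for u,v in zip(us,vs)])
    return s,R,pts,us,vs
E
python3 - <<'E'
from h import *
from cell import r
s,R,p,u,v=tipmeas(r)
print(len(p),u.mean(),v.mean(),np.median(p,0).round(1),p.min(0).round(1),p.max(0).round(1))
w=p@R.T+s["tool_pos"];print(np.median(w,0).round(1)); 
z=R[:,2];x=R[:,0];o=np.median(w,0)-s["tool_pos"];print("fwd",o@z,"side",o@np.cross([0,0,1],z))
d=pickle.load(open("top0.pkl","rb"))
E
```

```text
<stdin>:4: RuntimeWarning: Mean of empty slice.
  ret = ret.dtype.type(ret / rcount)
  return _methods._mean(a, axis=axis, dtype=dtype,
Traceback (most recent call last):
ValueError: zero-size array to reduction operation minimum which has no identity
```

Run:
```python
from h import *
from cell import r
s,R=st(r);d=r.get_image("wrist");im=d["img"]
print(im.max(2)[210:236:3,396:420:3]);print(d["range_z"][210:236:3,396:420:3].round(0))
z=R[:,2];sd=np.cross([0,0,1],z)
for u,v in ((408,214),(410,216),(403,215),(405,228),(355,228),(380,228),(318,146)):
    w=R@wristpt(d,u,v)
    print(u,v,im[v,u],"fwd",(w@z).round(1),"side",(w@sd).round(1),"z",w[2].round(1))
```

```text
[[189 186 250 191 196 184 184 171]
 [183 185 190 116 152 186 179 176]
 [180  98  78  79  81 108 178 179]
 [149  75  82 100 100  85 146 168]
 [148 144 143 147 148 138 123 184]
 [224 224 224 223 223 224 191 178]
 [248 248 248 247 248 245 226 188]
 [230 230 230 232 232 232 193 187]
 [186 190 184 255 183 176 169 175]]
[[415. 412. 413. 412. 414. 414. 413. 415.]
 [  0. 417. 414. 267. 415. 415. 415. 415.]
 [417. 266. 265. 263. 264. 266. 415. 416.]
 [417. 266. 265. 263. 263. 264. 266. 417.]
 [255. 255. 255. 255. 255. 257. 265. 417.]
 [254. 252. 254. 254. 253. 253. 255.   0.]
 [253. 253. 253. 253. 253. 252. 254. 421.]
 [254. 255. 254. 254. 253. 255. 421. 422.]
 [423. 422. 424. 423. 421. 421. 422. 422.]]
408 214 [103 102  98] fwd 67.4 side 9.9 z -116.7
410 216 [85 79 79] fwd 68.5 side 8.8 z -115.0
403 215 [80 78 75] fwd 63.4 side 9.3 z -115.7
405 228 [243 246 247] fwd 62.0 side 3.7 z -101.5
355 228 [241 246 245] fwd 26.7 side 3.9 z -100.4
380 228 [242 246 247] fwd 44.2 side 3.7 z -101.4
318 146 [68 60 56] fwd 0.9 side 67.9 z 24.0
```

>>> step_arm --pt "-4 -30 0 0 0 0.02" --pt "-8 -64 0 0 0 0.04" --pt "-12 -98 0 0 0 0.065" --pt "-16 -132 0 0 0 0.085" --pt "-20 -166 0 0 0 0.107"

```text
time_s: 4.62
tool_pos: [467.0, 157.2, 260.4]
orientation: [-0.493, 0.509, -0.507, 0.491]
force: [0.5, -0.2, -2.1]
grip_width: 0.22
```

>>> step_arm --pt "-4 -34 0 0 0 0.02" --pt "-8 -68 0 0 0 0.04" --pt "-13 -102 0 0 0 0.065" --pt "-16 -125 0 0 0 0.08" --pt "-17 -138 0 0 0 0.087"

```text
time_s: 5.03
tool_pos: [449.0, 15.7, 260.2]
orientation: [0.514, -0.488, 0.486, -0.511]
force: [0.2, 0.5, -2.5]
grip_width: 0.221
```

>>> step_arm --pt "0 0 0 0 0 0" --pt "0 0 0 0 0 0" --pt "0 0 0 0 0 0"

```text
time_s: 5.28
tool_pos: [449.0, 16.7, 259.9]
orientation: [0.514, -0.488, 0.486, -0.511]
force: [0.6, 0.5, -2.5]
grip_width: 0.224
```

```bash
python3 say.py
```

```text
5.2833 [449.   16.7 259.9] yaw 3.0 F [ 0.6   0.47 -2.46] M [ 0.02 -0.04  0.  ] 0.22405026616472637 y [-0.004 -0.001 -1.   ]
```

Descend 100 mm and shift +3.8 in y; then look.

>>> step_arm --pt "0 2 -30 0 0 0" --pt "1 3.8 -60 0 0 0" --pt "1 3.8 -85 0 0 0" --pt "1 3.8 -100 0 0 0" --pt "1 3.8 -100 0 0 0"

```text
time_s: 5.7
tool_pos: [448.0, 21.9, 157.0]
orientation: [0.516, -0.488, 0.484, -0.51]
force: [-1.4, 0.5, -2.9]
grip_width: 0.223
```

>>> step_arm --pt "0 0 0 0 0 0" --pt "0 0 0 0 0 0" --pt "0 0 0 0 0 0"

```text
time_s: 5.95
tool_pos: [448.8, 22.6, 157.9]
orientation: [0.516, -0.488, 0.484, -0.511]
force: [0.8, -0.3, -1.2]
grip_width: 0.221
```

```bash
python3 say.py
python3 - <<'E'
from h import *
from cell import r
s,R=st(r);d=r.get_image("wrist");cv2.imwrite("pics/w4.png",d["img"][:,:,::-1])
d=r.get_image("top");cv2.imwrite("pics/t4.png",cv2.resize(d["img"][150:330,200:440,::-1],(800,600)))
d=r.get_image("scene");cv2.imwrite("pics/s4.png",cv2.resize(d["img"][150:350,240:440,::-1],(600,600),interpolation=3))
E
```

```text
5.95 [448.8  22.6 157.9] yaw 3.1 F [ 0.78 -0.3  -1.15] M [-0.04  0.01 -0.  ] 0.22123974401323482 y [-0.008 -0.002 -1.   ]
```

View pics/w4.png

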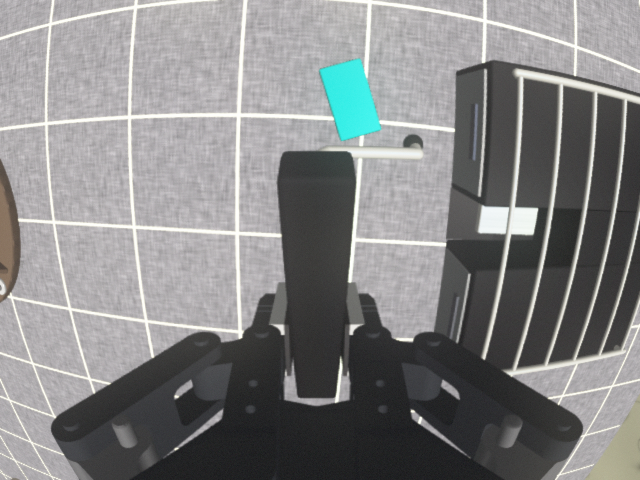

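View pics/s4.png

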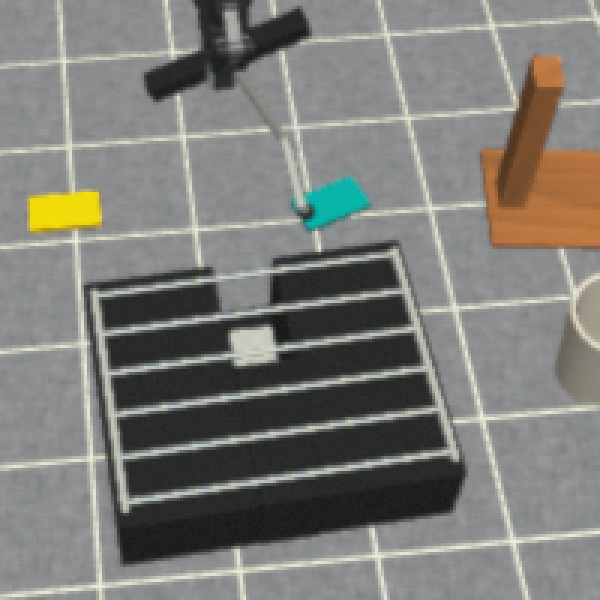

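View pics/t4.png

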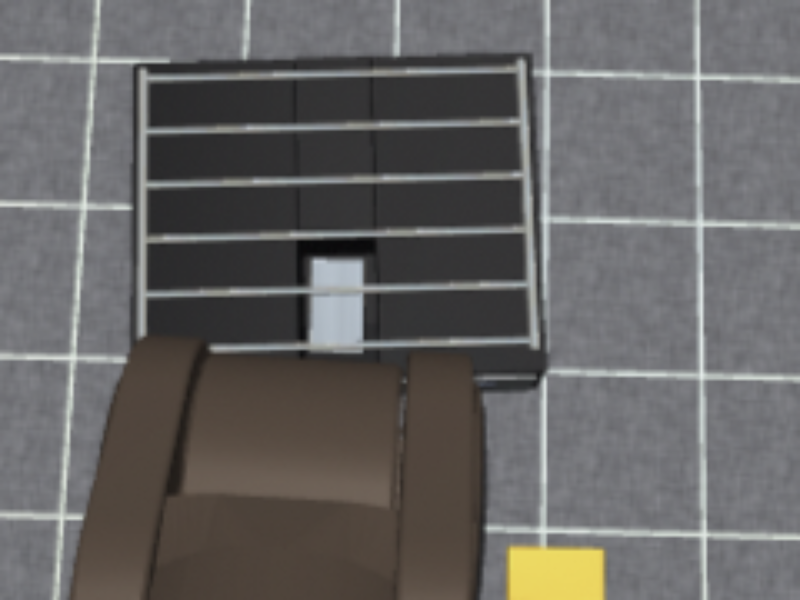

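The rod has slipped in roll about the jaw axis: the scene view shows the handle slanted and the ball displaced to +y at about (305,210) in that crop. I'll measure the tilt.

Run:
```python
from h import *
from cell import r
s,R=st(r);d=r.get_image("wrist")
z=R[:,2];sd=np.cross([0,0,1],z)
im=d["img"]
for u,v in ((413,140),(413,145),(355,152),(380,152),(415,153),(318,160),(318,170),(318,190),(318,220),(318,250),(318,300),(318,350),(318,385)):
    w=R@wristpt(d,u,v)
    print(u,v,im[v,u],"fwd",(w@z).round(1),"side",(w@sd).round(1),"z",w[2].round(1))
```

```text
413 140 [76 80 77] fwd 64.1 side 64.4 z -100.6
413 145 [144 143 137] fwd 63.4 side 61.3 z -97.5
355 152 [238 244 246] fwd 24.6 side 56.2 z -91.2
380 152 [238 243 244] fwd 40.3 side 56.6 z -90.2
415 153 [237 243 243] fwd 62.9 side 56.7 z -89.9
318 160 [61 67 64] fwd 1.0 side 65.5 z 43.9
318 170 [60 64 63] fwd 0.9 side 63.5 z 48.4
318 190 [62 63 62] fwd 0.9 side 59.0 z 51.7
318 220 [59 60 57] fwd 1.0 side 50.2 z 47.6
318 250 [62 61 60] fwd 1.0 side 40.1 z 42.7
318 300 [52 54 52] fwd 1.1 side 19.5 z 33.9
318 350 [51 48 48] fwd 1.2 side -10.1 z 20.3
318 385 [49 50 49] fwd 1.3 side -40.5 z 6.5
```

The tilt is about 24.5° about the foot axis. I'll grip harder and tip the tool by -0.428 about that axis, so that the rod itself is upright.

>>> step_arm --pt "0 0 3 0 0 0" --pt "0 0 10 0 0 0" --pt "0 0 10 0 0 0" --pt "0 0 10 0 0 0" --pt "0 0 10 0 0 0" --gripper 255 --newtons 120

```text
time_s: 6.57
tool_pos: [448.6, 22.1, 167.9]
orientation: [0.516, -0.488, 0.485, -0.511]
force: [0.4, -1.0, -3.0]
grip_width: 0.207
```

>>> step_arm --pt "0 -1 0 -0.04 -0.002 0" --pt "0 -2 0.3 -0.09 -0.005 0" --pt "0 -3 0.5 -0.14 -0.007 0" --pt "0 -4 0.8 -0.19 -0.01 0" --pt "0 -4.5 1 -0.23 -0.012 0"

```text
time_s: 6.98
tool_pos: [448.6, 17.9, 168.8]
orientation: [0.568, -0.425, 0.541, -0.451]
force: [-0.1, 0.4, -2.0]
grip_width: 0.211
```

>>> step_arm --pt "0 -1 0 -0.05 -0.002 0" --pt "0 -2 0.3 -0.1 -0.005 0" --pt "0 -3 0.5 -0.15 -0.007 0" --pt "0 -3.4 0.7 -0.185 -0.009 0" --pt "0 -3.4 0.7 -0.197 -0.01 0"

```text
time_s: 7.4
tool_pos: [448.6, 15.7, 169.1]
orientation: [0.608, -0.367, 0.583, -0.395]
force: [0.7, 0.3, -2.5]
grip_width: 0.211
```

>>> step_arm --pt "0 0 0 0 0 0" --pt "0 0 0 0 0 0"

```text
time_s: 7.57
tool_pos: [448.5, 15.9, 168.9]
orientation: [0.608, -0.367, 0.582, -0.395]
force: [0.5, -0.3, -2.9]
grip_width: 0.21
```

```bash
python3 say.py
python3 - <<'E'
from h import *
from cell import r
s,R=st(r);d=r.get_image("wrist");cv2.imwrite("pics/w5.png",d["img"][:,:,::-1])
d=r.get_image("scene");cv2.imwrite("pics/s5.png",cv2.resize(d["img"][100:300,240:440,::-1],(600,600),interpolation=3))
E
```

```text
7.5667 [448.5  15.9 168.9] yaw 3.1 F [ 0.45 -0.27 -2.92] M [ 0.61  0.05 -0.08] 0.20950590500190425 y [ 0.014 -0.419 -0.908]
```

View pics/w5.png

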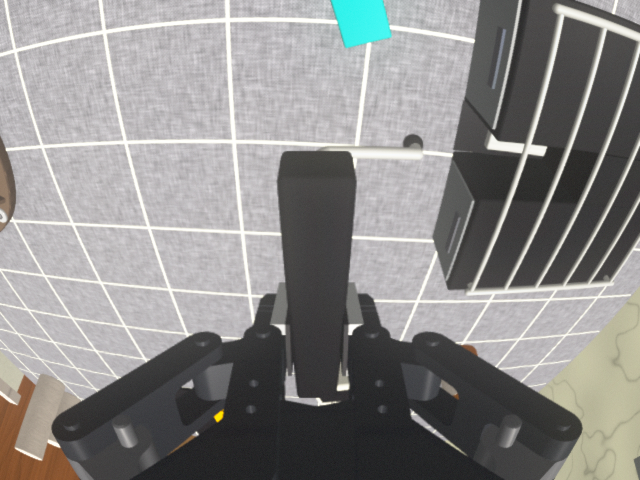

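View pics/s5.png

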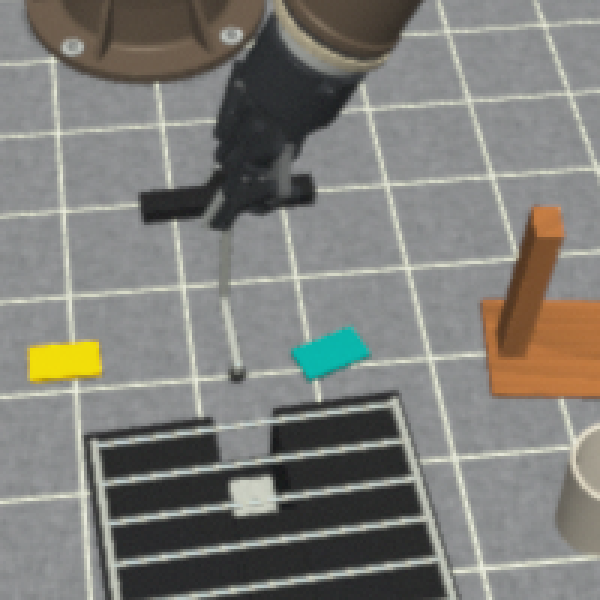

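The scene view shows the rod upright again, with the ball at (237,373) pointing into the gap. Measuring the ball in world.

```bash
cat > rodm.py <<'E'
from h import *
from cell import r
# rod in world from wrist picture: ball (dark), foot, handle top
s,R=st(r);d=r.get_image("wrist");o=s["tool_pos"]
f=lambda u,v:(R@wristpt(d,u,v)+o).round(1)
print("TCP",o.round(1))
for n,u,v in(("ball",413,140),("foot1",355,152),("foot2",415,153),("hA",318,190),("hB",318,350),("hend",318,160)):print(n,f(u,v))
c=np.array([560.3,27.3]);t=np.deg2rad(3.0);M=np.array([[np.cos(t),np.sin(t)],[-np.sin(t),np.cos(t)]])
for u,v in((413,140),(415,153),(355,152)):print("mouth",(M@(f(u,v)[:2]-c)).round(1))
E
python3 rodm.py
python3 - <<'E'
from h import *
from cell import r
d=r.get_image("scene");P=cloud(d);im=d["img"]
# ball in scene crop (237,373)/3 + (240,100)
for v in range(219,229,2): print([ (int(im[v,u].max()),P[v,u].round(0).tolist()) for u in range(315,324,3)])
E
```

```text
TCP [448.6  15.3 169.1]
ball [510.4  36.3  51.6]
foot1 [471.5  30.5  63.6]
foot2 [509.8  33.2  63.7]
hA [445.8  90.2 190.5]
hB [450.   15.1 191.8]
hend [445.6  92.8 180.3]
mouth [-49.4  11.6]
mouth [-50.1   8.5]
mouth [-88.5   7.8]
[(141, [458.0, 29.0, -2.0]), (201, [509.0, 29.0, 69.0]), (139, [460.0, 44.0, -0.0])]
[(138, [463.0, 28.0, -2.0]), (194, [511.0, 29.0, 63.0]), (147, [468.0, 43.0, 1.0])]
[(136, [470.0, 27.0, -1.0]), (124, [514.0, 28.0, 60.0]), (113, [509.0, 36.0, 52.0])]
[(172, [478.0, 26.0, 1.0]), (54, [515.0, 28.0, 53.0]), (121, [513.0, 36.0, 49.0])]
[(141, [484.0, 25.0, 1.0]), (92, [518.0, 28.0, 49.0]), (138, [482.0, 41.0, -4.0])]
```

>>> step_arm --pt "0 -1 -3 0 0 0" --pt "0 -3 -6 0 0 0" --pt "0 -4 -10 0 0 0" --pt "0 -4 -10 0 0 0" --pt "0 -4 -10 0 0 0"

```text
time_s: 8.18
tool_pos: [448.4, 10.9, 159.0]
orientation: [0.608, -0.367, 0.583, -0.395]
force: [-0.1, 0.1, -1.5]
grip_width: 0.215
```

>>> step_arm --pt "8 0.4 0 0 0 0" --pt "20 1 0 0 0 0" --pt "34 1.8 0 0 0 0" --pt "45 2.4 0 0 0 0" --pt "50 2.6 0 0 0 0"

```text
time_s: 8.6
tool_pos: [500.4, 13.7, 159.1]
orientation: [0.608, -0.367, 0.583, -0.395]
force: [0.8, -0.1, -1.9]
grip_width: 0.208
```

```bash
python3 say.py; python3 rodm.py
python3 - <<'E'
from h import *
from cell import r
s,R=st(r);d=r.get_image("wrist");cv2.imwrite("pics/w6.png",d["img"][:,:,::-1])
d=r.get_image("scene");cv2.imwrite("pics/s6.png",cv2.resize(d["img"][150:310,240:440,::-1],(750,600),interpolation=3))
E
```

```text
8.6 [500.4  13.7 159.1] yaw 3.0 F [ 0.82 -0.14 -1.9 ] M [0.59 0.04 0.  ] 0.2082684825477828 y [ 0.015 -0.419 -0.908]
TCP [500.4  13.7 159.1]
ball [562.7  34.3  40.9]
foot1 [523.4  29.2  54.2]
foot2 [561.8  31.5  53.6]
hA [497.7  88.8 180.6]
hB [501.9  13.2 181.5]
hend [497.4  92.1 171.7]
mouth [2.8 6.9]
mouth [1.7 4.1]
mouth [-36.7   3.8]
```

View pics/w6.png

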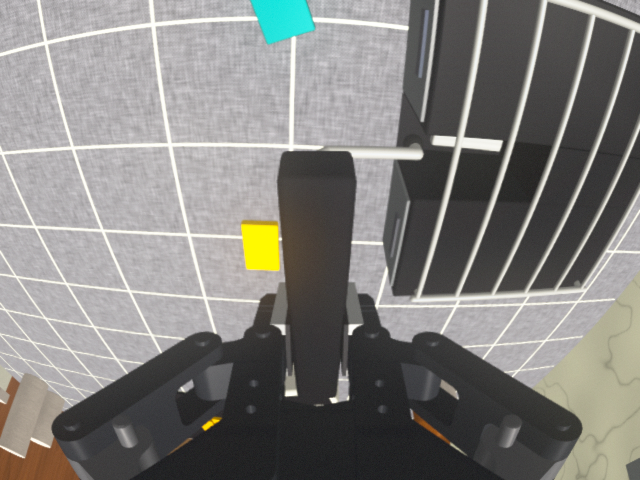

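View pics/s6.png

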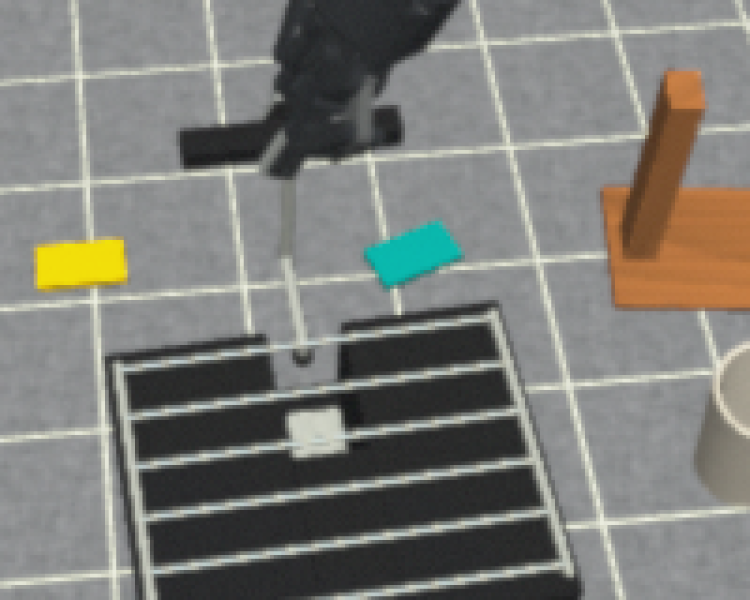

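The ball is in the mouth, at (302,355) in the scene crop, midway between the gap's sides. Advancing 60.

>>> step_arm --pt "10 0.5 0 0 0 0" --pt "24 1.3 0 0 0 0" --pt "40 2.1 0 0 0 0" --pt "52 2.7 0 0 0 0" --pt "58 3 0 0 0 0"

```text
time_s: 9.17
tool_pos: [557.8, 16.4, 158.9]
orientation: [0.608, -0.367, 0.583, -0.394]
force: [-0.4, 1.0, -1.6]
grip_width: 0.209
```

>>> step_arm --pt "0 0 -3 0 0 0" --pt "0 0 -6 0 0 0" --pt "0 0 -8 0 0 0" --pt "0 0 -8 0 0 0" --pt "0 0 -8 0 0 0"

```text
time_s: 9.58
tool_pos: [557.0, 16.4, 150.7]
orientation: [0.608, -0.367, 0.583, -0.394]
force: [0.5, -0.4, -2.5]
grip_width: 0.21
```

```bash
python3 say.py; python3 rodm.py
python3 - <<'E'
from h import *
from cell import r
s,R=st(r);d=r.get_image("wrist");cv2.imwrite("pics/w7.png",d["img"][:,:,::-1])
d=r.get_image("scene");cv2.imwrite("pics/s7.png",cv2.resize(d["img"][190:290,270:395,::-1],(750,600),interpolation=3))
E
```

```text
9.5833 [557.   16.4 150.7] yaw 3.0 F [ 0.51 -0.37 -2.48] M [ 0.62 -0.04 -0.02] 0.20968654176507295 y [ 0.013 -0.419 -0.908]
TCP [557.   16.4 150.7]
ball [608.   54.5  67.4]
foot1 [579.8  31.7  45.3]
foot2 [618.5  33.6  44. ]
hA [554.3  91.  171.4]
hB [558.5  15.3 172.8]
hend [554.   95.2 163.8]
mouth [49.1 24.7]
mouth [58.4  3.2]
mouth [19.7  3.4]
```

View pics/s7.png

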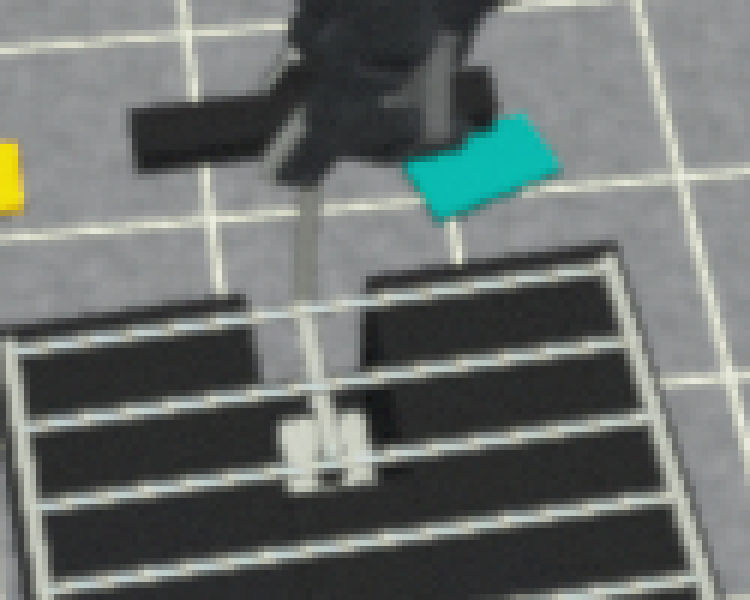

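View pics/w7.png

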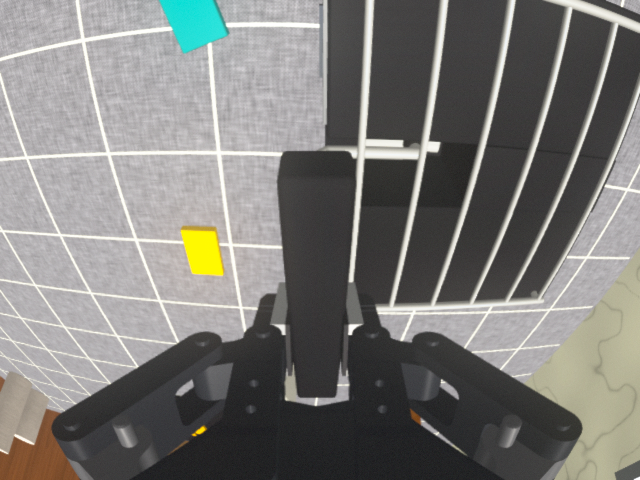

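The ball is above the weight's middle, near (330,470) in the scene crop. Feeling down.

>>> step_arm --pt "0 0 -2 0 0 0" --pt "0 0 -4 0 0 0" --pt "0 0 -6 0 0 0" --pt "0 0 -6 0 0 0"

```text
time_s: 10.07
tool_pos: [557.3, 16.5, 144.5]
orientation: [0.608, -0.367, 0.583, -0.394]
force: [-0.6, 0.1, -2.6]
grip_width: 0.209
```

>>> step_arm --pt "0 0 -0.5 0 0 0" --pt "0 0 -1 0 0 0" --pt "0 0 -1 0 0 0"

```text
time_s: 10.32
tool_pos: [557.3, 16.5, 143.5]
orientation: [0.608, -0.367, 0.583, -0.394]
force: [0.1, -0.0, -2.3]
grip_width: 0.211
```

>>> step_arm --pt "0 0 -0.5 0 0 0" --pt "0 0 -1 0 0 0" --pt "0 0 -1 0 0 0"

```text
time_s: 10.57
tool_pos: [557.3, 16.5, 142.4]
orientation: [0.608, -0.367, 0.583, -0.394]
force: [-0.0, -0.2, -1.9]
grip_width: 0.207
```

>>> step_arm --pt "0 0 -0.4 0 0 0" --pt "0 0 -0.8 0 0 0" --pt "0 0 -0.8 0 0 0"

```text
time_s: 10.82
tool_pos: [557.2, 16.5, 141.5]
orientation: [0.608, -0.367, 0.583, -0.394]
force: [-0.3, 0.5, -2.7]
grip_width: 0.213
```

>>> step_arm --pt "0 0 -0.4 0 0 0" --pt "0 0 -0.8 0 0 0" --pt "0 0 -0.8 0 0 0"

```text
time_s: 11.07
tool_pos: [557.2, 16.5, 140.6]
orientation: [0.608, -0.367, 0.583, -0.394]
force: [0.2, 0.1, -2.3]
grip_width: 0.213
```

>>> step_arm --pt "0 0 -0.4 0 0 0" --pt "0 0 -0.6 0 0 0" --pt "0 0 -0.6 0 0 0"

```text
time_s: 11.32
tool_pos: [557.2, 16.5, 140.0]
orientation: [0.608, -0.367, 0.583, -0.394]
force: [-0.6, 0.7, -1.6]
grip_width: 0.215
```

>>> step_arm --pt "0 0 -0.4 0 0 0" --pt "0 0 -0.6 0 0 0" --pt "0 0 -0.6 0 0 0"

```text
time_s: 11.57
tool_pos: [557.5, 16.4, 139.6]
orientation: [0.608, -0.367, 0.583, -0.394]
force: [-0.7, -0.7, 0.9]
grip_width: 0.211
```

>>> step_arm --pt "0 0 -0.4 0 0 0" --pt "0 0 -0.6 0 0 0" --pt "0 0 -0.6 0 0 0"

```text
time_s: 11.82
tool_pos: [557.7, 16.3, 139.3]
orientation: [0.608, -0.367, 0.583, -0.394]
force: [-0.3, -0.1, 3.7]
grip_width: 0.211
```

>>> step_arm --pt "0 0 -0.4 0 0 0" --pt "0 0 -0.6 0 0 0" --pt "0 0 -0.6 0 0 0"

```text
time_s: 12.07
tool_pos: [558.1, 16.2, 139.1]
orientation: [0.608, -0.367, 0.584, -0.394]
force: [-0.6, -0.3, 5.1]
grip_width: 0.213
```

Contact, press about 7 N (free weight reads -2.3). Start dragging in small calls, adjusting by the force.

>>> step_arm --pt "-1 0 -0.3 0 0 0" --pt "-2 -0.1 -0.3 0 0 0" --pt "-4 -0.2 -0.3 0 0 0" --pt "-5 -0.3 -0.3 0 0 0"

```text
time_s: 12.4
tool_pos: [553.2, 15.9, 138.9]
orientation: [0.608, -0.367, 0.584, -0.395]
force: [0.5, -0.1, 3.7]
grip_width: 0.211
```

>>> step_arm --pt "-1 -0.1 -0.3 0 0 0" --pt "-3 -0.2 -0.3 0 0 0" --pt "-5 -0.3 -0.3 0 0 0" --pt "-6 -0.3 -0.3 0 0 0"

```text
time_s: 12.73
tool_pos: [547.1, 15.6, 138.7]
orientation: [0.607, -0.367, 0.584, -0.395]
force: [0.2, -0.7, 5.4]
grip_width: 0.207
```

```bash
python3 say.py
python3 - <<'E'
from h import *
from cell import r
d=r.get_image("scene");cv2.imwrite("pics/s8.png",cv2.resize(d["img"][190:290,270:395,::-1],(750,600),interpolation=3))
E
```

```text
12.7333 [547.1  15.6 138.7] yaw 2.9 F [ 0.25 -0.7   5.35] M [ 0.   -0.7   0.04] 0.20728603530116066 y [ 0.015 -0.419 -0.908]
```

View pics/s8.png

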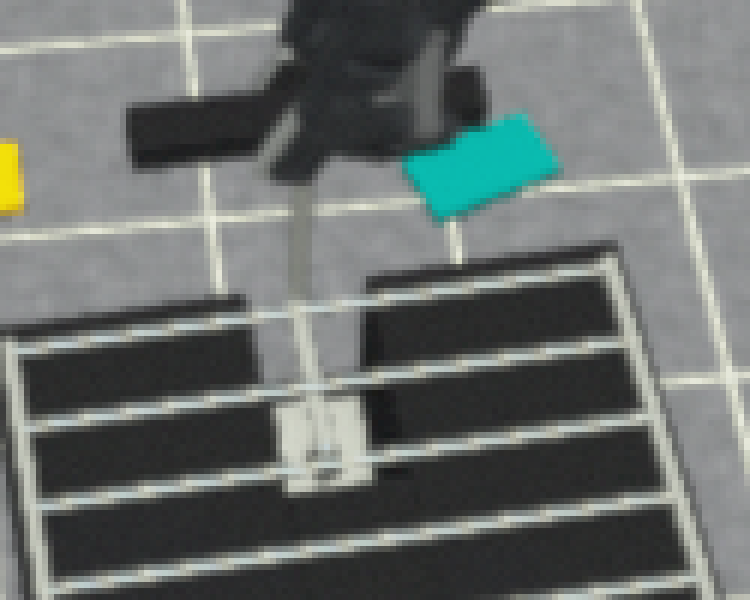

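The weight's front edge moved from about y=412 to 400 in the crop, so it is following. Continuing.

>>> step_arm --pt "-1 -0.1 -0.15 0 0 0" --pt "-3 -0.2 -0.15 0 0 0" --pt "-5 -0.3 -0.2 0 0 0" --pt "-6 -0.3 -0.2 0 0 0"

```text
time_s: 13.12
tool_pos: [540.7, 15.2, 138.6]
orientation: [0.607, -0.367, 0.584, -0.395]
force: [0.4, 0.8, 6.8]
grip_width: 0.212
```

>>> step_arm --pt "-1 -0.1 -0.2 0 0 0" --pt "-3 -0.2 -0.2 0 0 0" --pt "-5 -0.3 -0.2 0 0 0" --pt "-6 -0.3 -0.2 0 0 0"

```text
time_s: 13.45
tool_pos: [534.0, 14.8, 138.3]
orientation: [0.608, -0.367, 0.584, -0.394]
force: [-0.0, -0.6, 4.0]
grip_width: 0.214
```

>>> step_arm --pt "-1 -0.1 -0.2 0 0 0" --pt "-3 -0.2 -0.2 0 0 0" --pt "-5 -0.3 -0.2 0 0 0" --pt "-6 -0.3 -0.2 0 0 0"

```text
time_s: 13.78
tool_pos: [527.4, 14.4, 137.9]
orientation: [0.608, -0.367, 0.583, -0.394]
force: [0.5, -0.5, 2.5]
grip_width: 0.211
```

```bash
python3 say.py
python3 - <<'E'
from h import *
from cell import r
d=r.get_image("scene");cv2.imwrite("pics/s9.png",cv2.resize(d["img"][190:290,270:395,::-1],(750,600),interpolation=3))
E
```

```text
13.7833 [527.4  14.4 137.9] yaw 2.9 F [ 0.51 -0.55  2.54] M [ 0.25 -0.36  0.03] 0.21067091086875722 y [ 0.014 -0.42  -0.908]
```

View pics/s9.png

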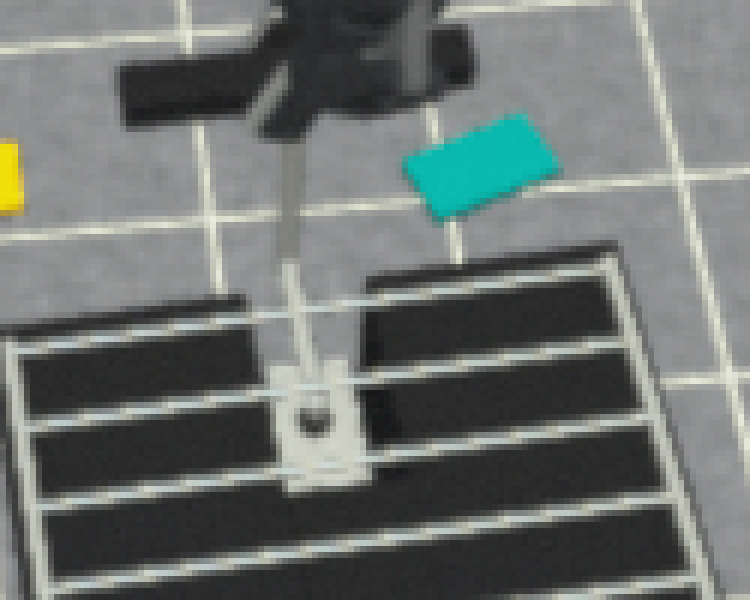

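The weight follows: front edge now at y≈365 in the crop, ball at (315,420). The floor is falling and the press is down to about 5 N, so I'll lower more per call.

>>> step_arm --pt "-1 -0.1 -0.3 0 0 0" --pt "-3 -0.2 -0.4 0 0 0" --pt "-5 -0.3 -0.5 0 0 0" --pt "-6 -0.3 -0.5 0 0 0"

```text
time_s: 14.17
tool_pos: [521.1, 14.1, 137.4]
orientation: [0.608, -0.367, 0.583, -0.394]
force: [1.0, 0.1, 3.8]
grip_width: 0.208
```

>>> step_arm --pt "-1 -0.1 -0.3 0 0 0" --pt "-3 -0.2 -0.4 0 0 0" --pt "-5 -0.3 -0.5 0 0 0" --pt "-6 -0.3 -0.5 0 0 0"

```text
time_s: 14.5
tool_pos: [515.0, 13.8, 137.0]
orientation: [0.608, -0.367, 0.583, -0.394]
force: [-0.4, 0.0, 5.5]
grip_width: 0.212
```

>>> step_arm --pt "-1 -0.1 -0.2 0 0 0" --pt "-3 -0.2 -0.2 0 0 0" --pt "-5 -0.3 -0.3 0 0 0" --pt "-6 -0.3 -0.3 0 0 0"

```text
time_s: 14.83
tool_pos: [508.7, 13.4, 136.7]
orientation: [0.608, -0.367, 0.583, -0.394]
force: [-0.0, -1.3, 5.2]
grip_width: 0.21
```

>>> step_arm --pt "-1 -0.1 -0.2 0 0 0" --pt "-3 -0.2 -0.3 0 0 0" --pt "-5 -0.3 -0.3 0 0 0" --pt "-6 -0.3 -0.3 0 0 0"

```text
time_s: 15.17
tool_pos: [502.4, 13.1, 136.4]
orientation: [0.608, -0.367, 0.583, -0.394]
force: [-0.4, -0.6, 4.7]
grip_width: 0.212
```

```bash
python3 say.py
python3 - <<'E'
from h import *
from cell import r
d=r.get_image("scene");cv2.imwrite("pics/s10.png",cv2.resize(d["img"][190:290,270:395,::-1],(750,600),interpolation=3))
E
```

```text
15.1667 [502.4  13.1 136.4] yaw 2.9 F [-0.41 -0.61  4.72] M [ 0.08 -0.59  0.04] 0.21183771679332405 y [ 0.014 -0.42  -0.908]
```

View pics/s10.png

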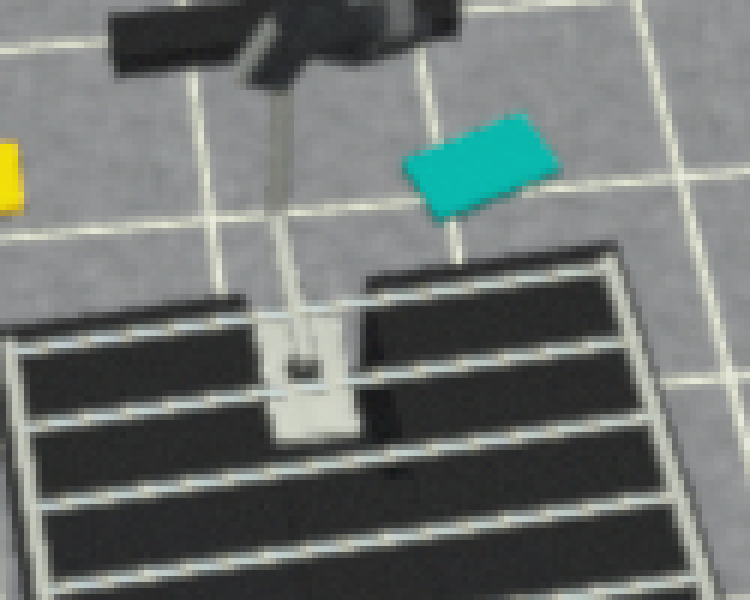

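The weight's front edge is at the mouth (y≈315 in the crop) and the ball is near its middle. I'll ease off the y drift slightly.

>>> step_arm --pt "-1 0 -0.2 0 0 0" --pt "-3 0 -0.3 0 0 0" --pt "-5 0 -0.3 0 0 0" --pt "-6 0 -0.4 0 0 0"

```text
time_s: 15.55
tool_pos: [496.2, 13.1, 136.1]
orientation: [0.608, -0.367, 0.583, -0.394]
force: [-0.0, -1.5, 6.1]
grip_width: 0.214
```

>>> step_arm --pt "-1 0 -0.2 0 0 0" --pt "-3 0 -0.3 0 0 0" --pt "-5 -0.1 -0.3 0 0 0" --pt "-6 -0.1 -0.4 0 0 0"

```text
time_s: 15.88
tool_pos: [490.1, 12.9, 135.8]
orientation: [0.608, -0.367, 0.583, -0.394]
force: [1.1, 0.1, 5.6]
grip_width: 0.211
```

>>> step_arm --pt "-1 0 -0.2 0 0 0" --pt "-3 0 -0.3 0 0 0" --pt "-5 -0.1 -0.3 0 0 0" --pt "-6 -0.1 -0.4 0 0 0"

```text
time_s: 16.22
tool_pos: [484.0, 12.8, 135.4]
orientation: [0.608, -0.367, 0.583, -0.394]
force: [1.0, 0.9, 6.3]
grip_width: 0.211
```

>>> step_arm --pt "-1 0 -0.1 0 0 0" --pt "-3 0 -0.1 0 0 0" --pt "-5 -0.1 -0.2 0 0 0" --pt "-6 -0.1 -0.2 0 0 0"

```text
time_s: 16.55
tool_pos: [477.7, 12.7, 135.2]
orientation: [0.608, -0.367, 0.583, -0.394]
force: [0.0, -0.6, 4.4]
grip_width: 0.212
```

>>> step_arm --pt "-1 0 -0.1 0 0 0" --pt "-3 -0.1 -0.2 0 0 0" --pt "-5 -0.2 -0.2 0 0 0" --pt "-6 -0.2 -0.2 0 0 0"

```text
time_s: 16.88
tool_pos: [471.4, 12.4, 134.9]
orientation: [0.608, -0.367, 0.583, -0.394]
force: [0.9, 0.4, 4.5]
grip_width: 0.211
```

```bash
python3 say.py
python3 - <<'E'
from h import *
from cell import r
d=r.get_image("scene");cv2.imwrite("pics/s11.png",cv2.resize(d["img"][190:290,270:395,::-1],(750,600),interpolation=3))
E
```

```text
16.8833 [471.4  12.4 134.9] yaw 2.9 F [0.86 0.44 4.54] M [ 0.09 -0.6   0.08] 0.210590224994754 y [ 0.013 -0.42  -0.908]
```

View pics/s11.png

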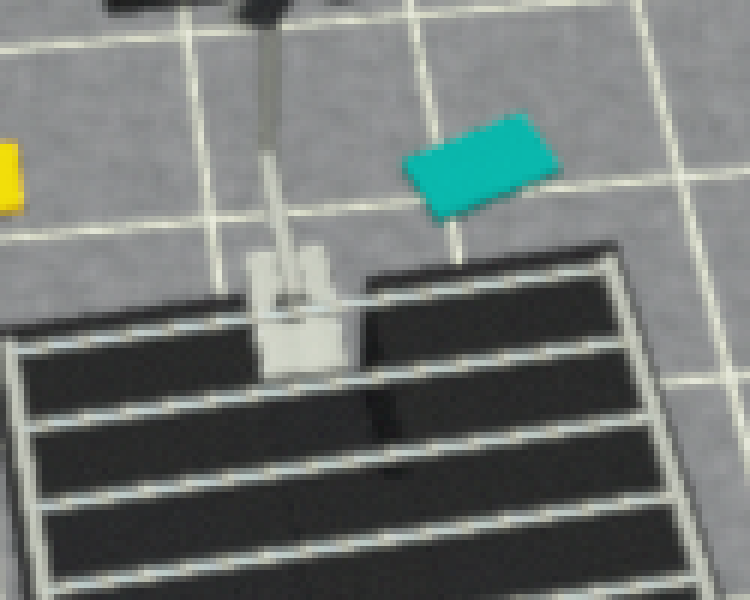

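Half out: front edge at y≈250, back edge at y≈372 in the crop. Continuing at 8 mm per call.

>>> step_arm --pt "-1.5 0 -0.1 0 0 0" --pt "-4 -0.1 -0.2 0 0 0" --pt "-6.5 -0.2 -0.2 0 0 0" --pt "-8 -0.3 -0.2 0 0 0"

```text
time_s: 17.27
tool_pos: [463.2, 12.1, 134.8]
orientation: [0.608, -0.367, 0.583, -0.394]
force: [0.9, -0.4, 5.7]
grip_width: 0.209
```

>>> step_arm --pt "-1.5 0 -0.1 0 0 0" --pt "-4 -0.1 -0.2 0 0 0" --pt "-6.5 -0.2 -0.2 0 0 0" --pt "-8 -0.3 -0.2 0 0 0"

```text
time_s: 17.6
tool_pos: [455.2, 11.9, 134.7]
orientation: [0.608, -0.367, 0.583, -0.394]
force: [0.4, 0.2, 5.7]
grip_width: 0.207
```

>>> step_arm --pt "-1.5 0 -0.1 0 0 0" --pt "-4 -0.1 -0.2 0 0 0" --pt "-6.5 -0.2 -0.2 0 0 0" --pt "-8 -0.3 -0.2 0 0 0"

```text
time_s: 17.93
tool_pos: [447.3, 11.6, 134.6]
orientation: [0.608, -0.367, 0.584, -0.394]
force: [1.4, 1.1, 6.1]
grip_width: 0.21
```

>>> step_arm --pt "-1.5 0 0 0 0 0" --pt "-4 -0.1 -0.1 0 0 0" --pt "-6.5 -0.2 -0.1 0 0 0" --pt "-8 -0.3 -0.1 0 0 0"

```text
time_s: 18.27
tool_pos: [439.2, 11.4, 134.6]
orientation: [0.607, -0.367, 0.584, -0.395]
force: [0.8, -0.8, 6.5]
grip_width: 0.212
```

>>> step_arm --pt "-1.5 0 0 0 0 0" --pt "-4 -0.1 -0.1 0 0 0" --pt "-6.5 -0.2 -0.1 0 0 0" --pt "-8 -0.3 -0.1 0 0 0"

```text
time_s: 18.6
tool_pos: [431.1, 11.1, 134.6]
orientation: [0.607, -0.367, 0.584, -0.395]
force: [1.7, -0.5, 5.4]
grip_width: 0.213
```

```bash
python3 say.py
cat > wm.py <<'E'
from h import *
from cell import r
import sys
c=np.array([560.3,27.3]);t=np.deg2rad(3.0);M=np.array([[np.cos(t),np.sin(t)],[-np.sin(t),np.cos(t)]])
for n in("scene","top"):
    d=r.get_image(n);P=cloud(d);im=d["img"].astype(int)
    cv2.imwrite(f"pics/{n}_{sys.argv[1]}.png",cv2.resize(d["img"][170:290,270:420,::-1] if n=="scene" else d["img"][200:320,240:390,::-1],(750,600),interpolation=3))
    m=(d["range_z"]>0)&(P[...,2]>4)&(P[...,2]<14)&(abs(P[...,0]-520)<90)&(abs(P[...,1]-27)<35)&(im.min(2)>90)
    if m.sum()>5:
        q=(P[m][:,:2]-c)@M.T;print(n,m.sum(),"x",q[:,0].min().round(1),q[:,0].max().round(1),"y",q[:,1].min().round(1),q[:,1].max().round(1),rect(q),"z",np.percentile(P[m][:,2],[5,50,95]).round(1))
E
python3 wm.py 12
```

```text
18.6 [431.1  11.1 134.6] yaw 2.9 F [ 1.72 -0.5   5.4 ] M [ 0.01 -0.88  0.09] 0.2134771559088748 y [ 0.015 -0.419 -0.908]
scene 269 x -128.4 46.6 y -26.4 37.2 (array([-42.1,  -1. ]), array([ 61.3, 178.6]), 85.0) z [ 4.4  7.8 11.2]
top 281 x -98.5 33.8 y -31.4 28.9 (array([-31.8,  -5.9]), array([133. ,  57.3]), 12.4) z [ 5.1  7.7 10.9]
```

View pics/scene_12.png

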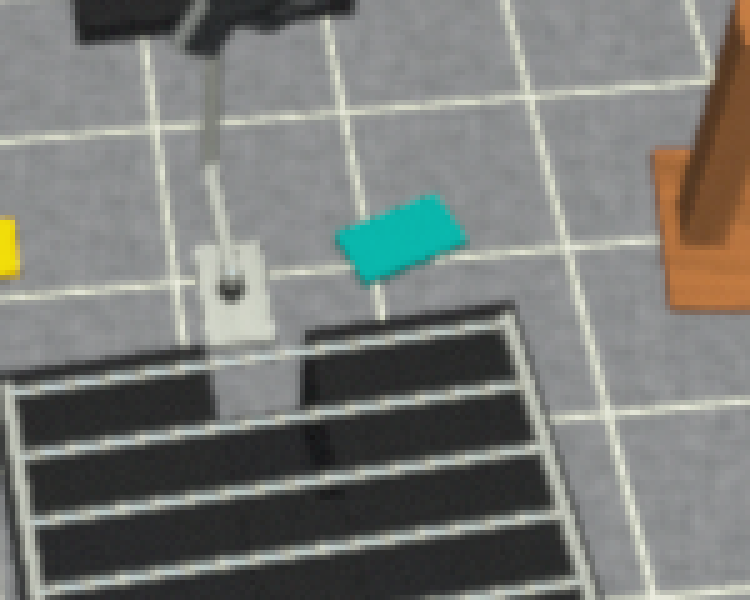

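The weight is nearly out: back edge at y≈342 in the crop, from (205,346) to (275,338). Computing its centre by casting the corners to z=8.

```bash
cat >> h.py <<'E'
def cast(d,u,v,z):
    K=d["mtx"];g=d["T"][:3,:3]@np.array([(u-K[0,2])/K[0,0],-(v-K[1,2])/K[1,1],-1]);o=d["T"][:3,3]
    return o+g*(z-o[2])/g[2]
def mouth(p):
    t=np.deg2rad(3.0);M=np.array([[np.cos(t),np.sin(t)],[-np.sin(t),np.cos(t)]]);return M@(p[:2]-[560.3,27.3])
E
python3 - <<'E'
from h import *
from cell import r
d=r.get_image("scene")
q=np.array([mouth(cast(d,270+u/5-.4,170+v/5-.4,8)) for u,v in((195,245),(263,240),(275,338),(205,346))])
print(q.round(1),q.mean(0))
E
```

```text
[[-99.4 -10.3]
 [-96.9  24.1]
 [-37.4  19.3]
 [-38.3 -15.4]] [-68.01326792   4.41221043]
```

The weight's centre is about -68 in the mouth frame (mouth at 0), well clear. Lifting the rod off.

>>> step_arm --pt "0 0 2 0 0 0" --pt "0 0 5 0 0 0" --pt "0 0 12 0 0 0" --pt "0 0 22 0 0 0" --pt "0 0 35 0 0 0"

```text
time_s: 19.17
tool_pos: [430.0, 10.8, 169.8]
orientation: [0.608, -0.367, 0.583, -0.394]
force: [0.2, 0.5, -2.4]
grip_width: 0.211
```

>>> step_arm --pt "0 0 12 0 0 0" --pt "0 0 32 0 0 0" --pt "0 0 55 0 0 0" --pt "0 0 75 0 0 0" --pt "0 0 85 0 0 0"

```text
time_s: 19.58
tool_pos: [430.1, 10.6, 256.8]
orientation: [0.608, -0.367, 0.583, -0.394]
force: [-0.1, 0.0, -3.1]
grip_width: 0.208
```

>>> step_arm --pt "0 0 0 0 0 0" --pt "0 0 0 0 0 0"

```text
time_s: 19.75
tool_pos: [430.0, 10.7, 257.1]
orientation: [0.607, -0.368, 0.583, -0.395]
force: [-0.3, 0.4, -3.5]
grip_width: 0.209
```

```bash
python3 say.py; python3 wm.py 13;python3 rodm.py
python3 - <<'E'
from h import *
from cell import r
d=r.get_image("wrist");cv2.imwrite("pics/w13.png",d["img"][:,:,::-1])
E
```

```text
19.75 [430.   10.7 257.1] yaw 2.9 F [-0.33  0.39 -3.53] M [ 0.66  0.03 -0.01] 0.20879055642605043 y [ 0.014 -0.418 -0.908]
scene 298 x -130.7 48.5 y -29.4 36.2 (array([-39.7,  -2.5]), array([ 62.9, 177.5]), 84.2) z [ 4.6  8.2 11.2]
top 258 x -100.6 33.9 y -30.7 33.7 (array([-33.6,   1. ]), array([136.2,  61.3]), 6.7) z [ 4.4  7.5 10.1]
TCP [429.5  10.5 256.2]
ball [491.6  30.8 137.6]
foot1 [452.3  26.  151.2]
foot2 [490.9  27.8 149.9]
hA [426.9  85.6 277.6]
hB [431.    9.4 278.3]
hend [424.4 139.1 352.7]
mouth [-68.4   7.1]
mouth [-69.3   4.1]
mouth [-107.9    4.4]
```

View pics/scene_13.png

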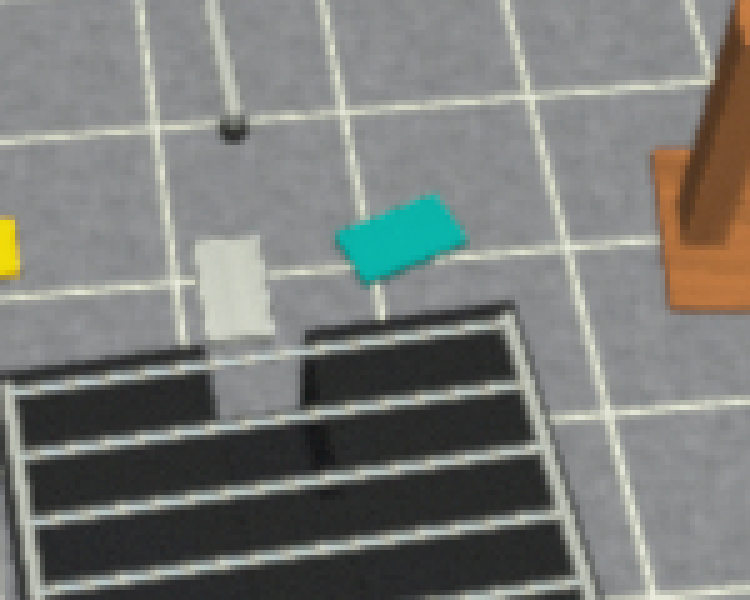

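View pics/w13.png

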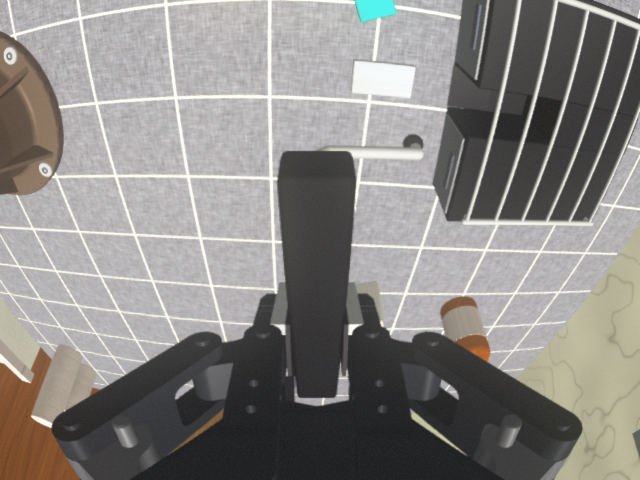

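The weight lies flat in front of the drawers (crop corners (195,240)-(275,338)). I also see why the rod tilted earlier: on leaving the stand at that height the shank must have struck the -y post. Returning, I'll go high enough for the tip to clear the posts.

>>> step_arm --pt "0 0 12 0 0 0" --pt "0 0 30 0 0 0" --pt "0 0 48 0 0 0" --pt "0 0 60 0 0 0" --pt "0 0 60 0 0 0"

```text
time_s: 20.37
tool_pos: [430.3, 10.5, 317.3]
orientation: [0.607, -0.367, 0.584, -0.394]
force: [0.3, 0.6, -2.7]
grip_width: 0.209
```

>>> step_arm --pt "2 12 0 0 0 -0.008" --pt "6 34 0 0 0 -0.02" --pt "10 60 0 0 0 -0.038" --pt "15 86 0 0 0 -0.055" --pt "20 112 0 0 0 -0.07"

```text
time_s: 20.78
tool_pos: [449.9, 124.5, 315.7]
orientation: [0.595, -0.389, 0.597, -0.373]
force: [0.5, 1.1, -1.7]
grip_width: 0.214
```

```bash
python3 say.py
```

```text
20.7833 [449.9 124.5 315.7] yaw -1.2 F [ 0.47  1.1  -1.74] M [ 0.57 -0.03 -0.01] 0.21357707246909532 y [-0.017 -0.42  -0.907]
```

Remaining: dx 32.6, dy 187, yaw to -8 (-0.119).

>>> step_arm --pt "4 24 0 0 0 -0.015" --pt "9 50 0 0 0 -0.032" --pt "14 76 0 0 0 -0.05" --pt "18 102 0 0 0 -0.065" --pt "22 126 0 0 0 -0.08"

```text
time_s: 21.2
tool_pos: [471.4, 253.1, 313.3]
orientation: [0.58, -0.412, 0.611, -0.348]
force: [0.2, -0.7, -1.9]
grip_width: 0.212
```

>>> step_arm --pt "4 22 0 0 0 -0.015" --pt "8 42 0 0 0 -0.028" --pt "10 54 0 0 0 -0.035" --pt "11 60 0 0 0 -0.039" --pt "11 60 0 0 0 -0.039"

```text
time_s: 21.62
tool_pos: [482.0, 314.8, 311.0]
orientation: [0.573, -0.422, 0.617, -0.335]
force: [-0.7, -0.1, -2.3]
grip_width: 0.211
```

>>> step_arm --pt "0 0 0 0 0 0" --pt "0 0 0 0 0 0"

```text
time_s: 21.78
tool_pos: [481.7, 314.1, 310.2]
orientation: [0.573, -0.422, 0.617, -0.335]
force: [-0.9, 0.6, -2.7]
grip_width: 0.208
```

```bash
python3 say.py; python3 rodm.py
python3 - <<'E'
from h import *
from cell import r
d=r.get_image("wrist");cv2.imwrite("pics/w14.png",d["img"][:,:,::-1])
d=r.get_image("scene");cv2.imwrite("pics/s14.png",cv2.resize(d["img"][60:300,340:640,::-1],(750,600)))
E
```

```text
21.7833 [481.7 314.1 310.2] yaw -7.9 F [-0.88  0.6  -2.7 ] M [ 0.59 -0.1  -0.  ] 0.20812399864730038 y [-0.071 -0.419 -0.905]
TCP [481.7 314.1 310.2]
ball [545.9 321.7 190.9]
foot1 [506.3 324.9 205.6]
foot2 [544.5 319.6 204.3]
hA [493.2 388.6 331.2]
hB [483.3 314.9 333.3]
hend [493.5 391.7 321.9]
mouth [  1.  294.8]
mouth [ -0.5 292.7]
mouth [-38.4 300. ]
```

View pics/s14.png

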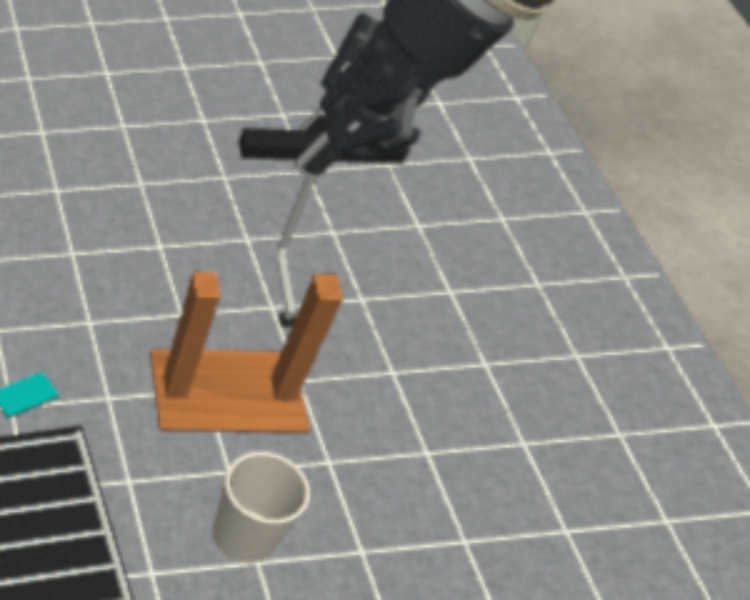

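View pics/w14.png

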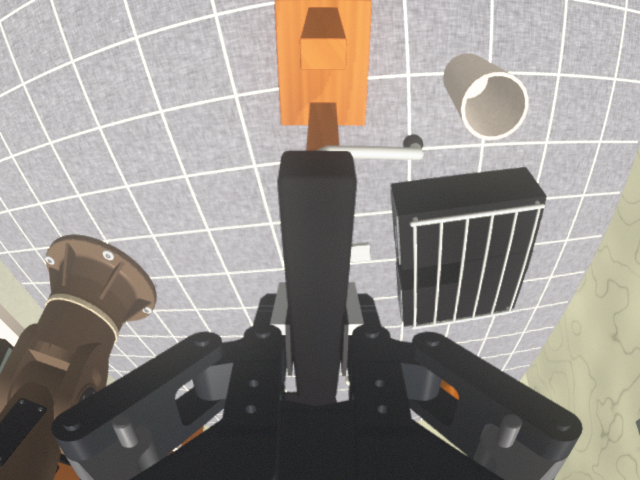

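The rod is above the stand with foot and shank between the posts' y positions. Handle centre is about (484.4, 327.3), against stand centre (484.9, 321.8). Correcting by -5 in y and 0.025 of roll, then descending.

>>> step_arm --pt "0.5 -3 0 0.012 0 0" --pt "0.8 -5 0 0.025 0 0" --pt "0.8 -5 -10 0.025 0 0" --pt "0.8 -5 -30 0.025 0 0" --pt "0.8 -5 -50 0.025 0 0"

```text
time_s: 22.35
tool_pos: [483.1, 308.8, 260.8]
orientation: [0.567, -0.431, 0.612, -0.343]
force: [0.2, 0.2, -2.6]
grip_width: 0.209
```

>>> step_arm --pt "0 0 -15 0 0 0" --pt "0 0 -35 0 0 0" --pt "0 0 -53 0 0 0" --pt "0 0 -65 0 0 0" --pt "0 0 -70 0 0 0"

```text
time_s: 22.77
tool_pos: [482.2, 308.1, 188.8]
orientation: [0.568, -0.431, 0.612, -0.342]
force: [-0.1, 0.9, -1.8]
grip_width: 0.212
```

>>> step_arm --pt "0 0 0 0 0 0" --pt "0 0 0 0 0 0"

```text
time_s: 22.93
tool_pos: [482.2, 307.9, 189.0]
orientation: [0.568, -0.431, 0.612, -0.342]
force: [0.5, 0.7, -2.1]
grip_width: 0.204
```

```bash
python3 say.py; python3 rodm.py
python3 - <<'E'
from h import *
from cell import r
d=r.get_image("wrist");cv2.imwrite("pics/w15.png",d["img"][:,:,::-1])
d=r.get_image("scene");cv2.imwrite("pics/s15.png",cv2.resize(d["img"][100:260,380:580,::-1],(750,600)))
E
```

```text
22.9333 [482.2 307.9 189. ] yaw -8.0 F [ 0.54  0.65 -2.06] M [ 0.53 -0.12 -0.01] 0.20394479311422647 y [-0.071 -0.395 -0.916]
TCP [482.2 307.9 189. ]
ball [546.2 319.1  71. ]
foot1 [506.9 320.7  83.3]
foot2 [545.1 315.9  82.7]
hA [493.9 381.8 211.9]
hB [483.7 307.2 211.6]
hend [494.2 384.8 202.2]
mouth [  1.2 292.1]
mouth [-1.00e-01  2.89e+02]
mouth [-38.  295.8]
```

View pics/s15.png

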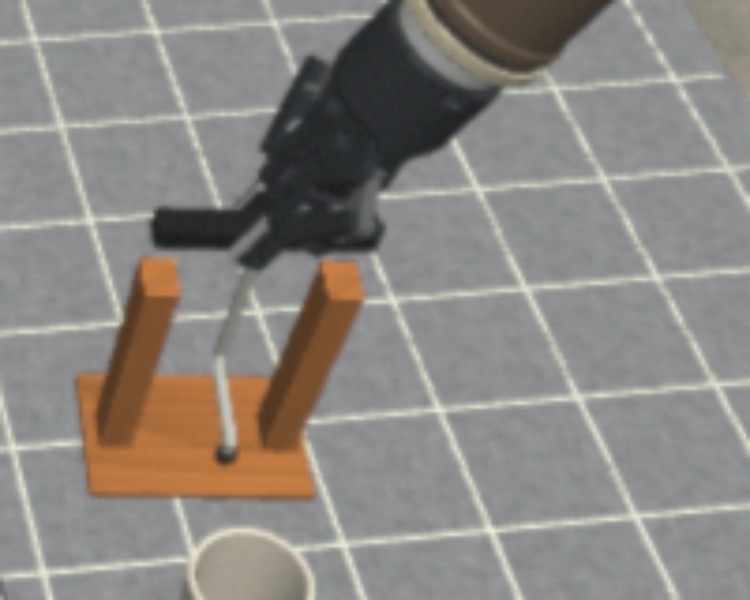

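View pics/w15.png

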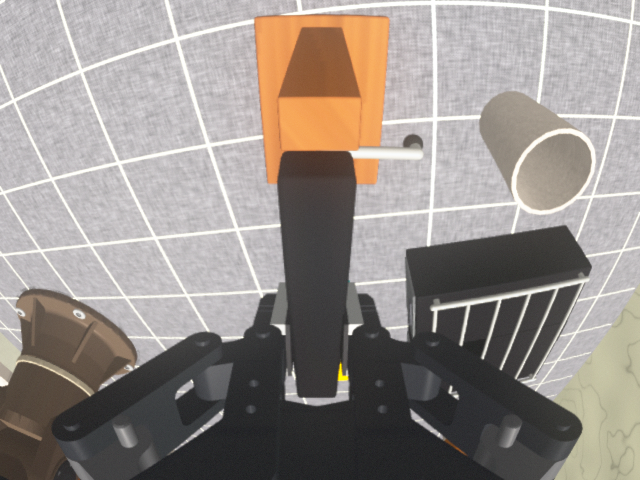

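The handle is level, with its centre at (485.2, 320.4). Descending 27, then by feel.

>>> step_arm --pt "0 0 -8 0 0 0" --pt "0 0 -17 0 0 0" --pt "0 0 -24 0 0 0" --pt "0 0 -27 0 0 0" --pt "0 0 -27 0 0 0"

```text
time_s: 23.5
tool_pos: [482.1, 308.0, 161.5]
orientation: [0.568, -0.431, 0.612, -0.342]
force: [-0.2, 1.0, -2.0]
grip_width: 0.214
```

>>> step_arm --pt "0 0 -1 0 0 0" --pt "0 0 -1.5 0 0 0" --pt "0 0 -1.5 0 0 0"

```text
time_s: 23.75
tool_pos: [482.2, 308.1, 160.0]
orientation: [0.568, -0.431, 0.612, -0.342]
force: [-0.5, -0.4, -2.0]
grip_width: 0.208
```

>>> step_arm --pt "0 0 -0.5 0 0 0" --pt "0 0 -1 0 0 0" --pt "0 0 -1 0 0 0"

```text
time_s: 24.0
tool_pos: [482.2, 308.1, 159.1]
orientation: [0.568, -0.431, 0.612, -0.342]
force: [0.7, 0.0, -1.8]
grip_width: 0.212
```

>>> step_arm --pt "0 0 -0.5 0 0 0" --pt "0 0 -1 0 0 0" --pt "0 0 -1 0 0 0"

```text
time_s: 24.25
tool_pos: [482.2, 308.1, 158.0]
orientation: [0.568, -0.431, 0.612, -0.342]
force: [-0.2, -0.7, -2.8]
grip_width: 0.213
```

>>> step_arm --pt "0 0 -0.5 0 0 0" --pt "0 0 -1 0 0 0" --pt "0 0 -1 0 0 0"

```text
time_s: 24.5
tool_pos: [482.2, 308.2, 157.5]
orientation: [0.568, -0.431, 0.612, -0.342]
force: [-1.6, 1.2, 4.0]
grip_width: 0.213
```

>>> step_arm --pt "0 0 -0.5 0 0 0" --pt "0 0 -0.8 0 0 0" --pt "0 0 -0.8 0 0 0"

```text
time_s: 24.75
tool_pos: [482.2, 308.2, 157.3]
orientation: [0.568, -0.431, 0.612, -0.342]
force: [-3.6, -0.2, 8.0]
grip_width: 0.209
```

Seated, press about 10 N. Opening.

>>> step_arm --pt "0 0 0.3 0 0 0" --pt "0 0 0.3 0 0 0" --pt "0 0 0.3 0 0 0" --pt "0 0 0.3 0 0 0" --pt "0 0 0.3 0 0 0" --gripper 110 --newtons 20

```text
time_s: 25.17
tool_pos: [482.2, 308.1, 157.5]
orientation: [0.568, -0.431, 0.612, -0.342]
force: [-0.2, 0.5, 0.4]
grip_width: 0.57
```

```bash
python3 say.py
python3 - <<'E'
from h import *
from cell import r
d=r.get_image("wrist");cv2.imwrite("pics/w16.png",d["img"][:,:,::-1])
d=r.get_image("scene");cv2.imwrite("pics/s16.png",cv2.resize(d["img"][100:260,380:580,::-1],(750,600)))
E
```

```text
25.1667 [482.2 308.1 157.5] yaw -8.0 F [-0.18  0.54  0.43] M [ 0.4  -0.02 -0.04] 0.5703188827086856 y [-0.071 -0.395 -0.916]
```

View pics/w16.png

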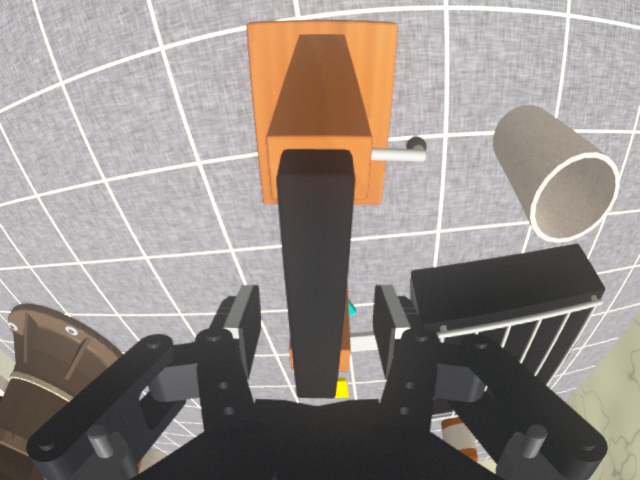

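View pics/s16.png

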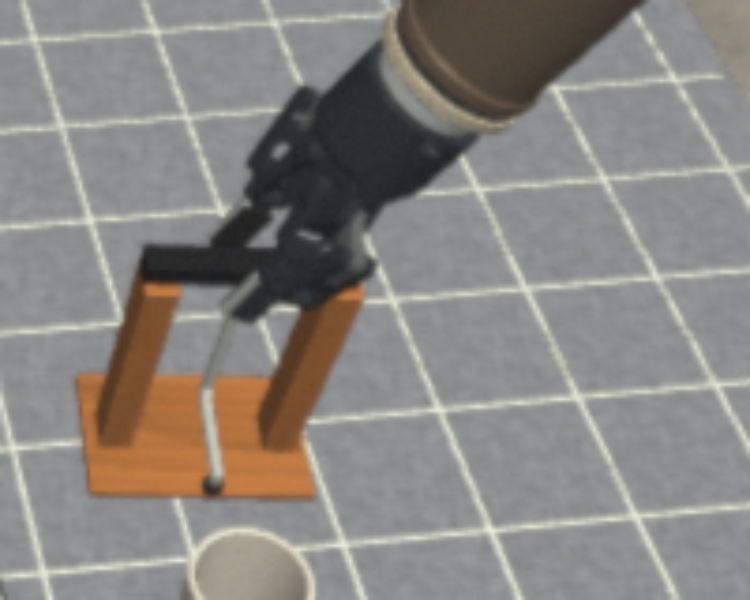

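The rod rests across both posts, with its handle from (280,150) to (338,395) in the wrist view and the fingers clear on both sides. Retreating along the tool axis.

>>> step_arm --pt "0.4 2 4.6 0 0 0" --pt "1.4 8 18.3 0 0 0" --pt "2.8 16 37 0 0 0" --pt "4.6 26 60 0 0 0" --pt "6.4 36 82 0 0 0"

```text
time_s: 25.68
tool_pos: [488.6, 344.4, 240.9]
orientation: [0.568, -0.431, 0.612, -0.342]
force: [0.0, 0.2, -0.3]
grip_width: 0.566
```

>>> step_arm --pt "-10 25 15 0 0 0" --pt "-25 55 20 0 0 0" --pt "-45 90 20 0 0 0" --pt "-65 125 20 0 0 0" --pt "-80 150 20 0 0 0"

```text
time_s: 26.1
tool_pos: [405.9, 497.9, 260.9]
orientation: [0.569, -0.431, 0.611, -0.343]
force: [-0.6, 0.8, -1.2]
grip_width: 0.57
```

>>> step_arm --pt "-20 25 0 0 0 0" --pt "-45 50 0 0 0 0" --pt "-70 75 0 0 0 0" --pt "-80 85 0 0 0 0" --pt "-80 85 0 0 0 0"

```text
time_s: 26.52
tool_pos: [321.4, 586.7, 260.0]
orientation: [0.571, -0.429, 0.608, -0.345]
force: [-0.3, 0.4, -0.3]
grip_width: 0.566
```

```bash
python3 say.py
python3 - <<'E'
from h import *
from cell import r
D={}
for n in("top","scene"):
    d=D[n]=r.get_image(n);P=cloud(d);im=d["img"].astype(int);Z=P[...,2];ok=d["range_z"]>0
    X,Y=P[...,0],P[...,1];dark=im.max(2)<60
    h=ok&(X>400)&(X<560)&(Y>240)&(Y<400)&(Z>176)&(Z<186)&dark
    if h.sum()>10: print(n,"handle",h.sum(),rect(P[h]),np.median(Z[h]))
    m=(abs(X-490)<55)&(abs(Y-25)<28)&(Z>4)&(Z<14)&(im.min(2)>100)
    q=P[m];print("weight",m.sum(),np.median(q,0).round(1) if m.sum() else 0, rect(q),"mouth",mouth(np.median(q,0)),"z pct",np.percentile(q[:,2],[5,50,95]).round(1))
cv2.imwrite("pics/top17.png",D["top"]["img"][:,:,::-1]);cv2.imwrite("pics/scene17.png",D["scene"]["img"][:,:,::-1])
E
```

```text
26.5167 [321.4 586.7 260. ] yaw -7.4 F [-0.31  0.41 -0.29] M [ 0.43 -0.07 -0.05] 0.5657892927589566 y [-0.071 -0.393 -0.917]
top handle 869 (array([482.9, 318.8]), array([129.8,  19.9]), 82.0) 180.57469558163837
weight 481 [487.1  26.3   7.7] (array([490.7,  24.4]), array([ 53.5, 106.7]), 88.6) mouth [-73.12778163   2.85525813] z pct [ 4.8  7.7 10.4]
scene handle 422 (array([485. , 318.7]), array([127.2,  21.5]), 80.6) 180.98221183538618
weight 294 [491.6  27.4   8. ] (array([492.5,  25.8]), array([106.9,  46.2]), 6.2) mouth [-68.63962572   3.68187306] z pct [ 4.5  8.  11.4]
```

View pics/top17.png

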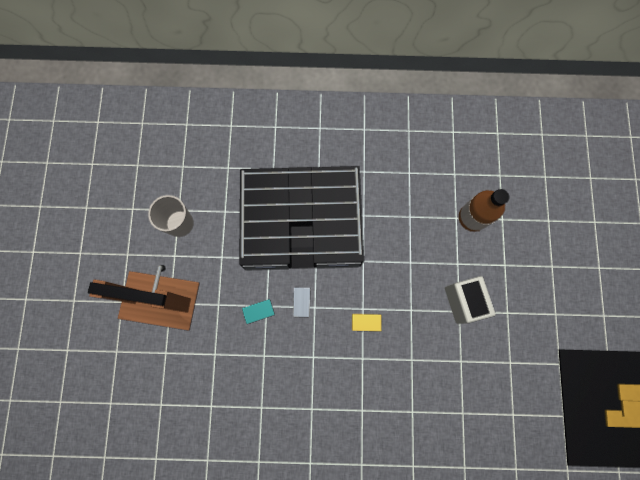

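View pics/scene17.png

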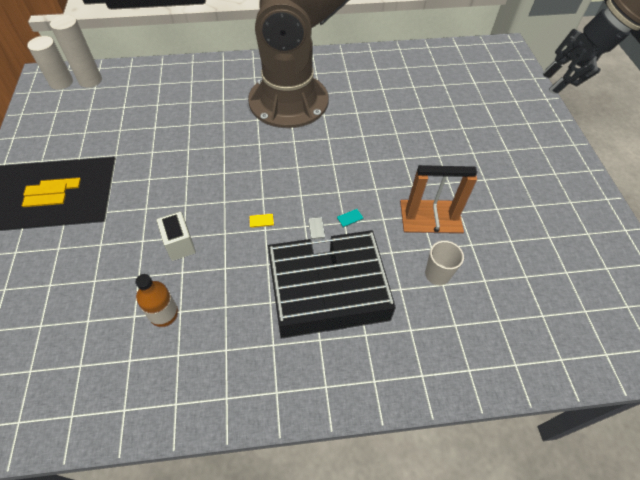

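The top view shows the weight at (301,302), clear of the station. The rod is across both posts with its foot toward +x, and the cup, bottle and dispenser are where they started. Handing in.

>>> step_arm --pt "0 0 0 0 0 0" --pt "0 0 0 0 0 0" --pt "0 0 0 0 0 0"

```text
time_s: 26.87
tool_pos: [327.1, 582.1, 261.2]
orientation: [0.569, -0.431, 0.611, -0.343]
force: [0.4, -0.1, -0.0]
grip_width: 0.572
```

```bash
python3 -c "
from cell import r
print(r.close_job(), r.get_state()['time_s'])"
```

```text
the job is handed in; nothing more can be done
the job is handed in; nothing more can be done
```

The weight is out of the gap and flat on the table, the rod is back on its stand, and the job is handed in at about 27 s; no verdict was reported.

- **Weight:** I dragged it out with the rubber tip, pressing about 5–9 N. That is above the 5 N suggested but below the 12 N limit. Its centre now lies about 69–73 mm in front of the mouth (33 mm needed), and its top reads 8 mm above the table.
- **Rod:** The handle lies across both post tops, level, with its foot toward the stand's +x. Its centre is within about 4 mm of the stand's centre.
- **Other things:** The cup, bottle and dispenser look unmoved in the pictures, and the gripper is clear of everything.

**What went wrong:** after the first lift the rod was held too low as it left the stand. Its shank probably struck one post, because it turned about 24° in the grip. I corrected this by tilting the gripper so the rod was upright again, and on the return I raised it above the posts. The force on the stand at that moment was not measured.

**Where checks disagreed:** the two cameras differ by about 2–4 mm on positions. My automatic outline of the weight picked up nearby table, so I relied on its corners in the picture and its median position instead.

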